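Tip the finned mould half into its comb rack

TASK

The finned aluminium mould half stands on end in front of the comb rack. Without lifting it, slide it snug into the corner formed by the rack's step and low side fence, tip it over the step by pushing it so that it falls onto its back with each of its fins between the rack's fins, then push it along the comb until it is fully home against the end stop. Push gently, do not ram anything, and leave the other things on the bench where they are.

Things in the scene. Friction and masses are not known exactly. Their poses are not given: they have to be found in the camera images.
- mould: Finned aluminium mould half, loose, 0.7 to 0.95 kg, upright at the start: 68 deep (own x), 88 wide (y), 150 tall (z); too big to grasp comfortably. Origin: centre of the foot it stands on. Own +z: foot to head; own +x: to the finned back, which faces the rack. Centre of mass about 77 above the foot. On the slippery landing plate it slides under about 2 N at mid-height.
- mould_toe (a point): Middle of the mould's foot edge on the finned side (own x +34, y 0, z 0), the edge it tips over. The four fins run the whole height of the back, 6 thick, 18 deep (own x +16 to +34), centred at own y -33, -11, +11, +33. The solid body spans own x -34 to +16, full width.
- mould_head (a point): On the mould's front, opposite the fins, 15 below its top (own x -34, z 135). An oval cavity 30 deep, 60 wide opens in the front from 16 to 76 above the foot; from 76 to the top the front is solid and flat. To tip it, push here. To slide it, push gently with the tips just above the cavity, the gripper's body over its top; against the step it starts to tip at 3 to 5 N.
- rack: Comb rack, fixed; place and yaw vary. Origin: bench level, mid near edge of its steel base plate (14 thick, x 0 to 195, y -58 to 58). Own +x: along the comb away from that edge; +y left. In front lies a slippery graphite landing plate, 4 thick, x -145 to 0, y -107 to 57; the mould stands on it. The base plate's near edge is a 10 high step above it: the mould's foot is slid against it and tips over it.
- rack_comb (a point): Centre of the comb, at its fin tops (rack x 92, y 0, z 30). Five steel fins 8 thick run along x from 14 to 169, at y -44, -22, 0, +22, +44, rounded on top, 16 above the base plate. The mould's four fins fit the four gaps with 4 play each side. Once tipped, the mould's foot end juts 10 to 35 out over the step.
- rack_fence (a point): Top of the side fence, middle of its inner face (rack x -50, y 45, z 34): a 12 thick wall on the landing, x -100 to 0. A mould in the corner of step and fence has its fins in line with the gaps. The mould starts on its -y side with its centre 49 to 79 before the step and 59 to 89 from the fence, turned up to 0.2 rad.
- rack_stop (a point): Top of the end stop's near face (rack x 170, y 0, z 64), a wall across the comb. When home, the mould's head end touches it, its foot end and origin are at rack x 20, and the origin is 48 above the bench. Sliding it along the comb takes about 3 to 7 N.
- plain_mould: Unfinned aluminium mould half standing upright, 45 x 70 x 120 tall, smooth back (mm). A bystander: leave it where it is. Origin on its underside.
- vase: Amber glass vase, 72 across, 100 tall (mm). A bystander: leave it where it is. Origin on its underside.
- shears: Steel shears with painted loop handles, lying flat, about 215 long, 77 wide, 9 thick (mm). A bystander: leave it where it is. Origin on its underside.
- jacks: Glassmaker's jacks (big u-shaped steel tongs), lying flat, about 240 long, 70 wide, 12 thick (mm). A bystander: leave it where it is. Origin on its underside.
- wood_block: Dark wooden shaping ladle: a cup 84 across, 50 tall with a 125 handle towards its -x (mm). A bystander: leave it where it is. Origin on its underside.
- paddle: Wooden paddle lying flat, about 245 long, 75 wide, 12 thick (mm). A bystander: leave it where it is. Origin on its underside.
Mind the look-alikes: they are no part of the job. What is shaped like the mould but blue or green is not meant.

How it is judged:
By the outcome, as a careful person would: the job done as asked, in the order asked, and still so for the second after the job is handed in, with the robot touching nothing.
It also fails if it takes over 64 s, if anything falls off the work surface, if the arm or the gripper's body presses on something with over 40 N, if the wrist force passes 120 N, or if a joint passes its speed limit or range.

ROBOT

A 7-joint arm with a two-finger parallel gripper is mounted at the origin on the work surface. World frame = base frame: x ahead of the robot, y to its left, z up, the work surface at z = 0. Lengths are in m, angles in rad, forces in N, time in s.
With the tool pointing down it reaches from about 0.4 to 0.925 m from the base axis. Payload 4.1 kg.
Tool frame: the origin (TCP) lies on the mounting face of the last link; the fingertips stand 173 mm ahead of it and the grasp point (between the pads) lies 155 mm ahead of it; z points along the fingers, x is the direction in which the jaws open and shut, and the axes are right-handed (so a half turn about z gives the same grasp; the last joint's range is limited). The gripper opens to 85 mm and grips with 20 to 120 N. Pads are 22 mm wide; open, the fingers measure 114 mm over their backs; the gripper's body (76 mm by 85 mm) begins 54 mm behind the grasp point. The pads swing forward as they close: fully open they stand 13 mm farther back than shut.
Start: joints at [-1.371, 0.398, 0.045, 1.537, -0.019, 1.207, -0.051], TCP at [0.191, 0.621, 0.405] pointing down, gripper open.
Joint ranges: [-2.82, 2.82], [-0.49, 2.23], [-1.37, 1.46], [0, 2.46], [-1.36, 4.5], [0.23, 2], [-2.94, 2.94]. Speed limits (rad/s): [2.57, 2.57, 3.14, 3.14, 3.14, 3.14, 3.14].

INTERFACE

Orientations are given as a unit quaternion [w, x, y, z].
In Python, from rig import status, eyes, job_done gives the robot as it stands.
- The arm moves only by the tool send_rows, never from a script. Its argument "deltas" is a list that holds one entry, the list of rows, each a list of 7 numbers: the shift along the tool's x, y, z in mm, then the turn, a rotation vector about the tool's x, y, z in rad, then the finger opening in mm, from 0 to 85.4. In form: [[[tx, ty, tz, wx, wy, wz, grip], ...]]. A call has 1 to 12 rows; each row is the pose to reach, as a shift and turn from the pose commanded when the call began, along the tool's axes at that moment; what a row does not reach only later rows make up. A row lasts 1/10 s, in which the tool goes at most 50 mm and 8.59 degrees, less where a joint would pass 70% of its speed; a pose out of reach is approached as far as the arm can. A call with a gripper value outside its range is refused whole. The fingers move at their own pace and stop on an object; "grip_force" is the grip in N (left out, the last holds). Time passes only in rows, so rows that repeat a pose let the fingers close. It gives the time, the measured TCP pose, the force and the opening at its end, in the units of the state.
- status.get_obs(): the state, without advancing time (a new reading comes with each control period).
- eyes.capture(name): name is "scene" or "side" or "wrist"; returns a dict with "color" (420x560x3 uint8, blue, green, red), "vertical_fov" (degrees; the focal length in pixels is half the picture's height over the tangent of half this angle, whatever the lens; pixels are square), "cx", "cy" (the principal point, pixels), "origin" and "attitude" of the camera in the world. Camera axes: x right, y down, z forward; pixel columns grow to the right and rows downward; lengths in m; the calibration is good to about 2 mm. A picture is of the moment at which its call begins. There is no depth.
- job_done(): hands the job in, once; it reports no verdict.
Trained networks look in a picture, given as the dict that the camera call returned (one of the last four; its "shot" number tells which), for a name from the list of things; names that differ only in an ending like _2 or _b are one class to them, and where a whole thing is asked for, a point or a joint stands for the part that bears it (a point fixed in the world has none). Each returns a list of dicts, best first, with "p" (0 to 1); they miss things now and then, are a little off and sometimes report something else, mostly with a low value. They report only what shows in the picture. A call takes as long as a camera call. They do not tell look-alikes from the thing itself.
- eyes.search_frame(picture, label): "point" ([x, y, z] in m, in the coordinates of the camera as it stood for that picture, good to about 4 mm: the middle of the surface that is visible of it).
- eyes.silhouettes(picture, label): "pixels" (420x560 bool, what is visible of it).
The state is a dict: "clock": time; "joints": joint angles; "joint_velocities": joint speeds; "tau": joint torques, N m; "tcp_pos": TCP position; "tool_rot": TCP orientation; "force": force on the tool from outside, world axes, zero at the start; "wrist_torque": the same for the moment, N m; "opening": finger opening in m.
Only numpy, scipy, OpenCV 4.12 (cv2) and the standard library are available. Lean on these libraries where they do the work, as an engineer would, in place of code of your own. Each camera call takes 0.05 s, during which the arm holds its last target. There are 200 camera calls.

## Working session

There is one attempt and no reset: what is moved stays moved. The work goes in short steps, Python scripts to look and compute and a tool call to move; the robot and the scene stay as the last step left them, time stands still between calls to the robot, and variables do not carry over. Pictures are saved under pics/ and viewed, about 8 in all and at most 12, crops included, and the job is handed in when it is done.

Besides the shell and the picture viewer there is one more tool, called after "Emit:" as name(argument=value, ...), one argument or row to a line, values as JSON. send_rows: Moves the arm, as the interface text tells. Its arguments: {"type":"object","properties":{"deltas":{"type":"array"},"grip_force":{"type":"number"}},"required":["deltas"]}

```bash
ls; mkdir -p pics; cat > h.py <<'E'
import numpy as np,cv2
from scipy.spatial.transform import Rotation as R
from rig import status,eyes,job_done
def rot(a):
    a=np.array(a,float)
    return a if a.shape==(3,3) else R.from_quat(a[[1,2,3,0]]).as_matrix()
def cam(n): return eyes.capture(n)
def f(p): return 210/np.tan(np.radians(p["vertical_fov"])/2)
def proj(p,w):
    c=(np.atleast_2d(w)-np.array(p["origin"]))@rot(p["attitude"])
    return c[:,:2]/c[:,2:]*f(p)+[p["cx"],p["cy"]]
def onz(p,uv,z):
    uv=np.atleast_2d(uv);d=np.c_[(uv-[p["cx"],p["cy"]])/f(p),np.ones(len(uv))]@rot(p["attitude"]).T
    o=np.array(p["origin"]);return o+d*((z-o[2])/d[:,2:])
def find(p,l): return [(round(r["p"],2),(np.array(p["origin"])+rot(p["attitude"])@np.array(r["point"])).round(4).tolist()) for r in eyes.search_frame(p,l)]
E
python3 - <<'E'
from h import *
o=status.get_obs();print(o)
for n in ["scene","side","wrist"]:
    p=cam(n);cv2.imwrite(f"pics/{n}0.png",p["color"]);print(n,p["vertical_fov"],p["origin"],p["attitude"])
    for l in ["mould","mould_toe","mould_head","rack","rack_comb","rack_fence","rack_stop","plain_mould","vase","shears","jacks","wood_block","paddle"]:
        r=find(p,l)
        print(l,[(a,b,proj(p,b)[0].round().tolist()) for a,b in r[:3]])
a=cv2.imread("pics/scene0.png");b=cv2.imread("pics/side0.png")
E
```

```text
pics
{'clock': 0.0, 'joints': array([-1.37099447,  0.39916951,  0.04505021,  1.53786697, -0.01870462,
        1.20688329, -0.05069624]), 'joint_velocities': array([ 0.0001432 , -0.00023651,  0.00120367, -0.00132881,  0.00095985,
       -0.00049268, -0.00051207]), 'tau': array([-6.41391907e-04, -4.75119388e+01,  1.36409283e+00, -2.54221576e+01,
        1.15506860e-02,  9.45736072e-03, -8.15946009e-06]), 'tcp_pos': array([0.19122247, 0.62092966, 0.4036838 ]), 'tool_rot': array([ 6.18246293e-04,  8.04449884e-01,  5.94019761e-01, -7.24853871e-04]), 'force': array([-0.30524948,  0.25685347, -0.01351796]), 'wrist_torque': array([ 0.02047324,  0.06510401, -0.01002419]), 'opening': 0.0853533044506718}
scene 57.62942535443826 [1.0697125  0.38347179 0.81245339] [-0.1649346   0.41558962  0.8317127  -0.3291441 ]
mould [(0.94, [0.8118, -0.114, 0.1187], [169.0, 258.0]), (0.84, [0.3308, 0.2992, 0.1141], [429.0, 214.0]), (0.78, [0.3427, 0.1449, 0.1125], [371.0, 192.0])]
mould_toe [(0.98, [0.5326, 0.0501, 0.1132], [300.0, 218.0]), (0.91, [0.3374, -0.1242, 0.0987], [289.0, 156.0]), (0.86, [0.3494, 0.1
[... 1768 characters left out ...]
ain_mould [(0.56, [0.6736, 0.2178, 0.0824], [206.0, 257.0])]
vase [(0.59, [0.6268, -0.0767, 0.0566], [261.0, 204.0])]
shears [(0.73, [0.476, 0.2271, 0.0086], [296.0, 301.0])]
jacks [(0.72, [0.4839, -0.2129, 0.0046], [318.0, 203.0])]
wood_block [(0.71, [0.6249, 0.3742, 0.0398], [203.0, 329.0])]
paddle []
wrist 62.97670730747952 [0.11539238 0.6445248  0.37402566] [0.12398528 0.79496291 0.58671119 0.09182374]
mould [(0.82, [0.2787, 0.3107, 0.0341], [48.0, 335.0])]
mould_toe [(0.84, [0.2784, 0.3101, 0.0255], [52.0, 330.0])]
mould_head [(0.86, [0.2778, 0.3157, 0.0346], [51.0, 333.0])]
rack []
rack_comb []
rack_fence []
rack_stop []
plain_mould []
vase []
shears []
jacks []
wood_block []
paddle []
```

View pics/scene0.png

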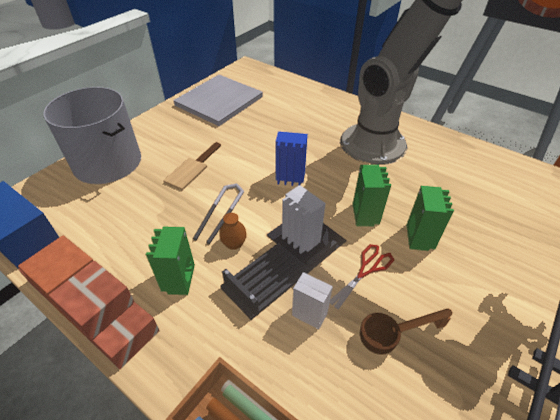

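View pics/side0.png

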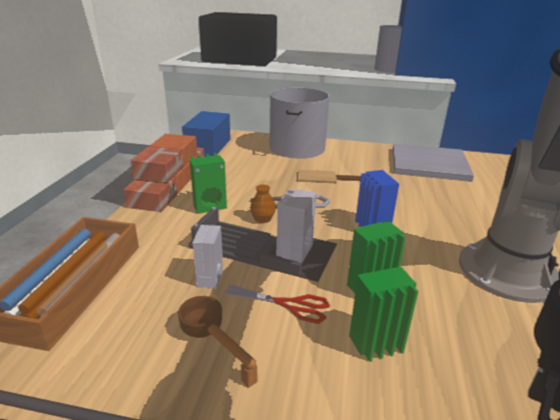

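Candidates in scene: green (169,258), (371,195), (429,215), blue (290,157), grey finned (300,218), plain grey (310,299). The grey finned one standing on the dark plate is the one meant. I'll check it in a close crop.

```bash
python3 - <<'E'
import cv2,numpy as np
a=cv2.imread("pics/scene0.png")[170:330,210:370];b=cv2.imread("pics/side0.png")[170:300,180:345]
a=cv2.resize(a,None,fx=3.6,fy=3.6,interpolation=2);cv2.imwrite("pics/c1.png",np.clip(a*1.5,0,255))
b=cv2.resize(b,None,fx=4.4,fy=4.4,interpolation=2);cv2.imwrite("pics/c2.png",np.clip(b*1.5,0,255))
E
```

```text
[ WARN:0@0.069] global loadsave.cpp:1063 imwrite_ Unsupported depth image for selected encoder is fallbacked to CV_8U.
```

View pics/c1.png

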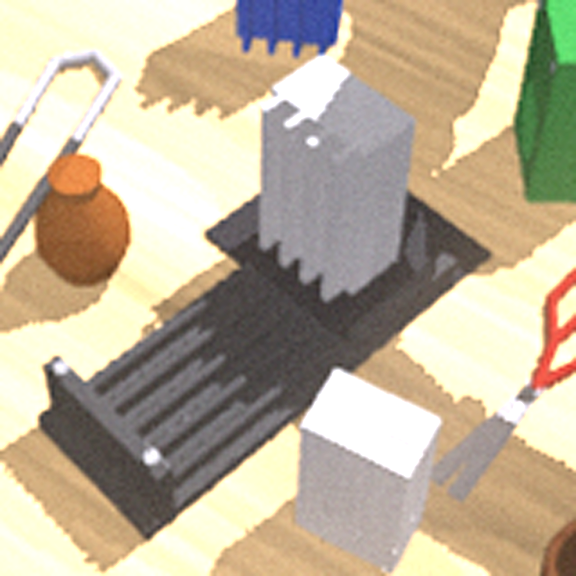

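View pics/c2.png

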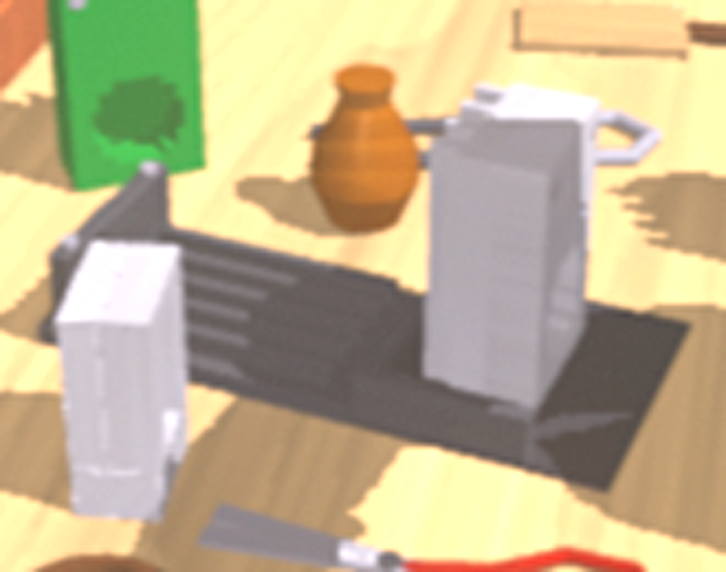

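```bash
cat > fit.py <<'E'
from h import *
from scipy.optimize import least_squares
def world(q,P):
    c,s=np.cos(q[2]),np.sin(q[2]);P=np.array(P,float)/1e3
    return np.c_[q[0]+c*P[:,0]-s*P[:,1],q[1]+s*P[:,0]+c*P[:,1],P[:,2]]
def fit(obs,q0):
    # obs: list of (pic, [(u,v,x,y,z)...])
    def r(q): return np.concatenate([(proj(p,world(q,[o[2:] for o in L]))-np.array([o[:2] for o in L])).ravel() for p,L in obs])
    s=least_squares(r,q0,loss="soft_l1");return s.x,r(s.x).reshape(-1,2).round(1)
E
python3 - <<'E'
from fit import *
ps=cam("scene");pd=cam("side")
A=lambda u,v,*k:(210+u/3.6,170+v/3.6)+k
B=lambda u,v,*k:(180+u/4.4,170+v/4.4)+k
q,r=fit([(ps,[A(207,235,0,-107,4),A(490,255,-145,57,4),A(40,425,195,-58,0),A(150,537,195,58,0)]),(pd,[B(690,325,-145,-107,4),B(607,490,-145,57,4)])],[.55,.05,0.])
print(q,r.tolist())
m,r=fit([(ps,[A(412,122,-34,44,150),A(330,60,-34,-44,150),A(395,270,-34,44,4),A(325,300,34,36,4)]),(pd,[B(530,415,-34,44,4),B(550,175,-34,44,150),B(585,330,-34,-44,4),B(600,100,-34,-44,150),B(428,375,34,36,4)])],[.5,.05,0.])
print(m,r.tolist())
E
```

```text
[ 0.57116425  0.06456986 -0.18331038] [[-0.2, -1.1], [1.6, -0.2], [-0.1, 0.1], [-0.3, 1.3], [0.3, -0.4], [-0.0, -0.1]]
[ 0.51131151  0.04092183 -0.2043733 ] [[1.1, 0.4], [-1.3, -1.1], [0.8, -3.0], [-0.0, 0.3], [0.4, -0.8], [-1.0, 0.8], [0.0, -0.5], [0.4, 1.2], [-1.2, -0.6]]
```

```bash
cat > mv.py <<'E'
from fit import *
RK=np.array([0.5712,0.0646,-0.1833])
def here(pr=True):
    o=status.get_obs();T=rot(o["tool_rot"]);w=np.array(o["tcp_pos"])
    c,s=np.cos(RK[2]),np.sin(RK[2]);d=w[:2]-RK[:2]
    r=np.array([c*d[0]+s*d[1],-s*d[0]+c*d[1],w[2]])*1e3
    F=np.array(o["force"]);fr=[c*F[0]+s*F[1],-s*F[0]+c*F[1],F[2]]
    if pr: print("t",round(o["clock"],2),"rack xyz mm",r.round(1),"yaw rel",round(np.arctan2(T[1,0],T[0,0])-RK[2],3),"tilt",T[:,2].round(3),"F",np.round(fr,1),"open",o["opening"])
    return w,T
def go(x,y,z,yaw):
    "delta tool mm + rotvec to rack-frame TCP pose, tool x at yaw rel to rack, pointing down"
    w,T=here(); g=world(RK,[[x,y,z]])[0]; a=yaw+RK[2]
    G=np.array([[np.cos(a),np.sin(a),0],[np.sin(a),-np.cos(a),0],[0,0,-1]])
    print("to",(x,y,z),"shift",((g-w)@T*1e3).round(1),"turn",R.from_matrix(T.T@G).as_rotvec().round(3))
E
python3 -c "
from mv import *
go(-62,-115,404,0);go(-62,-115,262,0)"
```

```text
t 2.2 rack xyz mm [-475.   478.   404.7] yaw rel 1.455 tilt [ 0.  0. -1.] F [ 0.5  0.1 -0.5] open 0.08534053870015525
to (-62, -115, 404) shift [-541.5  478.5    0.7] turn [-0.    -0.     1.455]
t 2.2 rack xyz mm [-475.   478.   404.7] yaw rel 1.455 tilt [ 0.  0. -1.] F [ 0.5  0.1 -0.5] open 0.08534053870015525
to (-62, -115, 262) shift [-541.5  478.5  142.7] turn [-0.    -0.     1.455]
```

Emit:
send_rows(
  deltas=[
    [[-40, 35, 0, 0, 0, 0.11, 15], [-80, 70, 0, 0, 0, 0.22, 15], [-120, 106, 0, 0, 0, 0.33, 15], [-155, 138, 0, 0, 0, 0.44, 15], [-190, 169, 0, 0, 0, 0.55, 15], [-226, 200, 0, 0, 0, 0.66, 15], [-262, 231, 0, 0, 0, 0.77, 15], [-298, 262, 0, 0, 0, 0.88, 15], [-334, 294, 0, 0, 0, 0.99, 15], [-370, 325, 0, 0, 0, 1.1, 15], [-406, 357, 0, 0, 0, 1.2, 15], [-440, 388, 0, 0, 0, 1.3, 15]],
  ],
)

```text
clock: 3.4
tcp_pos: [0.433, 0.0843, 0.4052]
tool_rot: [-0.001, 1.0, -0.016, 0.001]
force: [0.4, 0.9, 0.1]
opening: 0.0148
```

```bash
python3 -c "
from mv import *
go(-62,-115,404,0)"
```

```text
t 3.4 rack xyz mm [-139.5   -5.8  405.2] yaw rel 0.151 tilt [ 0.001  0.001 -1.   ] F [0.2 1.  0.1] open 0.014758074334024707
to (-62, -115, 404) shift [ 60.2 119.6   1.1] turn [-0.001 -0.001  0.151]
```

Emit:
send_rows(
  deltas=[
    [[20, 40, 0, 0, 0, 0.05, 15], [40, 80, 0, 0, 0, 0.1, 15], [60, 120, 1, 0, 0, 0.151, 15], [60, 120, 1, 0, 0, 0.151, 15]],
  ],
)

```text
clock: 3.8
tcp_pos: [0.4903, -0.0413, 0.4044]
tool_rot: [0.002, 0.995, -0.095, 0.002]
force: [0.5, -0.4, -0.5]
opening: 0.0152
```

```bash
python3 - <<'E'
from mv import *
here()
p=cam("wrist");cv2.imwrite("pics/w1.png",p["color"]);print(p["origin"])
# overlay predicted model
im=p["color"].copy()
M=[.5113,.0409,-.204]
for q,P,c in [(RK,[[0,-107,4],[-145,-107,4],[-145,57,4],[0,57,4],[0,58,14],[0,-58,14],[-100,45,34],[0,45,34],[14,44,30],[14,0,30]],(0,255,255)),(M,[[-34,-44,154],[-34,44,154],[16,44,154],[16,-44,154],[-34,-44,4],[-34,44,4],[16,-44,4],[34,36,154],[34,-36,154],[34,-36,4]],(255,0,255))]:
    for u in proj(p,world(q,P)): cv2.drawMarker(im,tuple(int(v) for v in u.round()),c,0,9,1)
cv2.imwrite("pics/w1o.png",cv2.resize(im,(784,588)))
E
```

```text
t 3.8 rack xyz mm [ -60.2 -118.8  404.4] yaw rel -0.007 tilt [ 0.003 -0.004 -1.   ] F [ 0.6 -0.3 -0.5] open 0.015183964647940777
[0.50387716 0.03564676 0.37343647]
```

View pics/w1o.png

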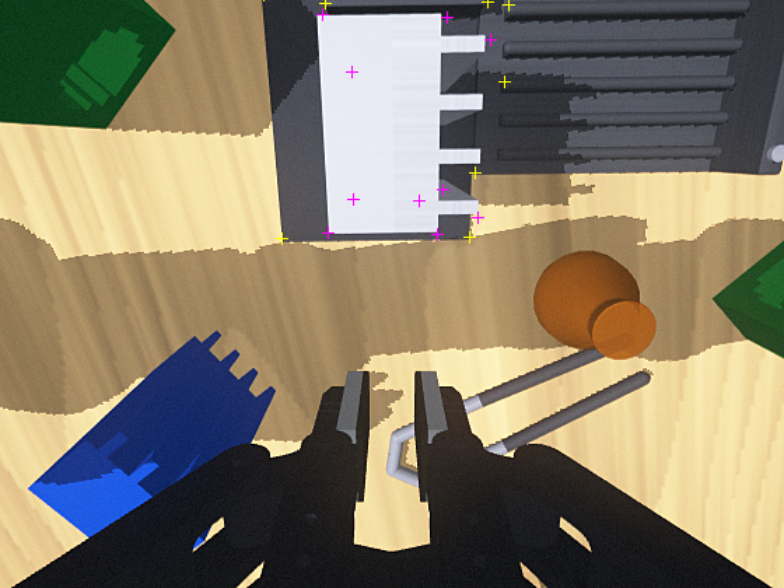

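Wrist view: the grey mould (top 317,14 to 438,232) stands on the plate, fins towards the comb. The comb fins start at x≈503. The fitted model matches, apart from a small mould yaw error, so I'll refit.

```bash
python3 - <<'E'
from mv import *
p=cam("wrist")
A=lambda u,v,*k:(u/1.4,v/1.4)+k
m,r=fit([(p,[A(317,14,-34,44,154),A(441,13,16,44,154),A(329,233,-34,-44,154),A(438,232,16,-44,154),A(485,44,34,33,154),A(477,207,34,-33,154)])],[.511,.04,-.2]);print(m,r.tolist())
q,r=fit([(p,[A(283,240,-145,-107,4),A(470,240,0,-107,4),A(475,174,0,-58,14),A(500,118,14,-22,30),A(498,153,14,-44,30),A(502,48,14,22,30),A(502,82,14,0,30)])],RK);print(q,r.tolist())
c,s=np.cos(q[2]),np.sin(q[2]);d=m[:2]-q[:2]
print("mould in rack",c*d[0]+s*d[1],-s*d[0]+c*d[1],m[2]-q[2])
go(-62,-115,262,0)
E
```

```text
[ 0.50900086  0.04550715 -0.17505091] [[0.0, 0.5], [0.3, 0.2], [-0.6, -0.0], [-0.4, -0.2], [-0.0, -0.5], [0.6, -0.0]]
[ 0.56807072  0.0681327  -0.16568726] [[-0.4, 1.6], [-0.4, -1.1], [-1.0, -0.2], [0.2, 0.5], [0.5, 0.1], [1.1, -1.9], [-0.1, 0.6]]
mould in rack -0.05452927379474128 -0.03205810492857869 -0.009363653904978037
t 3.9 rack xyz mm [ -62.2 -113.8  403.7] yaw rel 0.002 tilt [-0. -0. -1.] F [0.1 0.4 0. ] open 0.014917602287500121
to (-62, -115, 262) shift [  0.2   1.2 141.7] turn [0.    0.    0.002]
```

```bash
python3 - <<'E'
from mv import *
p=cam("wrist");ps=cam("scene");pd=cam("side")
W=lambda u,v,*k:(u/1.4,v/1.4)+k
A=lambda u,v,*k:(210+u/3.6,170+v/3.6)+k
B=lambda u,v,*k:(180+u/4.4,170+v/4.4)+k
w=[W(283,240,-145,-107,4),W(470,240,0,-107,4),W(475,174,0,-58,14),W(500,118,14,-22,30),W(498,153,14,-44,30),W(502,48,14,22,30),W(502,82,14,0,30),W(740,44,169,22,30),W(733,82,169,0,30),W(725,117,169,-22,30),W(717,152,169,-44,30)]
q,r=fit([(p,w)],RK);print(q,r.tolist())
q,r=fit([(p,w),(ps,[A(207,235,0,-107,4),A(490,255,-145,57,4),A(40,425,195,-58,0),A(150,537,195,58,0)]),(pd,[B(690,325,-145,-107,4),B(607,490,-145,57,4)])],RK)
print(q,r.tolist())
E
```

```text
[ 0.56611211  0.07102094 -0.17341778] [[-2.4, 0.4], [-2.2, -0.7], [-2.4, 0.1], [-0.9, 1.1], [-0.9, 0.7], [0.6, -1.4], [-0.9, 1.1], [3.8, -0.2], [3.6, -0.5], [4.3, 0.3], [5.3, -0.1]]
[ 0.56668604  0.07075183 -0.17346408] [[-1.8, 0.5], [-1.7, -0.6], [-1.8, 0.3], [-0.3, 1.2], [-0.2, 0.8], [1.2, -1.2], [-0.3, 1.3], [4.4, 0.0], [4.2, -0.3], [4.9, 0.5], [5.9, 0.1], [2.3, -0.9], [4.1, -0.6], [3.3, 0.8], [3.8, 1.8], [1.6, 0.8], [2.0, 1.6]]
```

```bash
sed -i 's/^RK=.*/RK=np.array([0.569,0.0675,-0.176])/' mv.py; python3 -c "
from mv import *
go(-63,-112,262,0)"
```

```text
t 4.05 rack xyz mm [ -61.1 -113.5  403.5] yaw rel -0.0 tilt [-0.     0.001 -1.   ] F [-0.5  0.9 -0.4] open 0.015025080399252233
to (-63, -112, 262) shift [ -1.8  -1.4 141.5] turn [-0.001  0.001 -0.   ]
```

Emit:
send_rows(
  deltas=[
    [[0, 0, 40, 0, 0, 0, 15], [-2, 0, 80, 0, 0, 0, 15], [-2, 0, 120, 0, 0, 0, 15], [-2, 0, 142, 0, 0, 0, 15], [-2, -4, 142, 0, 0, 0, 15], [-2, -8, 142, 0, 0, 0, 15], [-2, -12, 142, 0, 0, 0, 15], [-2, -16, 142, 0, 0, 0, 15], [-2, -20, 142, 0, 0, 0, 15], [-2, -24, 142, 0, 0, 0, 15], [-2, -27, 142, 0, 0, 0, 15], [-2, -30, 142, 0, 0, 0, 15]],
  ],
)

```text
clock: 5.25
tcp_pos: [0.4932, -0.0062, 0.2626]
tool_rot: [0.0, 0.996, -0.09, 0.001]
force: [-1.8, -5.6, 5.9]
opening: 0.0153
```

```bash
python3 - <<'E'
from mv import *
here();p=cam("wrist");cv2.imwrite("pics/w2.png",p["color"]);here()
E
```

```text
t 5.25 rack xyz mm [-61.8 -85.8 262.6] yaw rel -0.004 tilt [ 0.002 -0.001 -1.   ] F [-0.8 -5.8  5.9] open 0.015251890003755101
t 5.3 rack xyz mm [-61.7 -85.2 262.6] yaw rel -0.004 tilt [ 0.002 -0.    -1.   ] F [ 0.  -3.5  5.6] open 0.015033713186718572
```

View pics/w2.png

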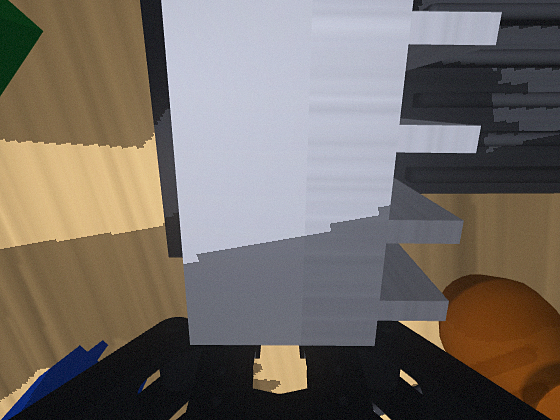

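Wrist view: the fingers meet the mould's -y side at (280,345). Fz of 5.6 N hints that the gripper is bearing on the mould's top, so I'll back off and check.

Emit:
send_rows(
  deltas=[
    [[0, 2, 0, 0, 0, 0, 15], [0, 5, 0, 0, 0, 0, 15], [0, 5, 0, 0, 0, 0, 15]],
  ],
)

```text
clock: 5.6
tcp_pos: [0.4915, -0.0101, 0.2615]
tool_rot: [-0.0, 0.996, -0.089, -0.0]
force: [0.7, 0.3, -0.1]
opening: 0.0151
```

```bash
python3 -c "
from mv import *
here()"
```

```text
t 5.6 rack xyz mm [-62.7 -90.  261.5] yaw rel -0.003 tilt [-0.001  0.    -1.   ] F [ 0.7  0.4 -0.1] open 0.015121735888000198
```

Emit:
send_rows(
  deltas=[
    [[0, 0, -8, 0, 0, 0, 15], [0, -2, -8, 0, 0, 0, 15], [0, -4, -8, 0, 0, 0, 15], [0, -6, -8, 0, 0, 0, 15], [0, -8, -8, 0, 0, 0, 15], [0, -10, -8, 0, 0, 0, 15]],
  ],
)

```text
clock: 6.2
tcp_pos: [0.4935, -0.001, 0.2697]
tool_rot: [0.001, 0.996, -0.09, 0.0]
force: [0.7, -2.6, 1.4]
opening: 0.0151
```

```bash
python3 -c "
from mv import *
here()"
```

```text
t 6.2 rack xyz mm [-62.3 -80.6 269.7] yaw rel -0.004 tilt [ 0.    -0.001 -1.   ] F [ 1.2 -2.4  1.4] open 0.015071210145941776
```

Emit:
send_rows(
  deltas=[
    [[0, -3, 0, 0, 0, 0, 15], [0, -6, 0, 0, 0, 0, 15], [0, -9, 0, 0, 0, 0, 15], [0, -12, 0, 0, 0, 0, 15], [0, -15, 0, 0, 0, 0, 15], [0, -18, 0, 0, 0, 0, 15], [0, -21, 0, 0, 0, 0, 15]],
  ],
)

```text
clock: 6.9
tcp_pos: [0.4973, 0.0202, 0.2697]
tool_rot: [0.0, 0.996, -0.089, -0.0]
force: [-1.8, -5.9, 2.2]
opening: 0.0149
```

```bash
python3 -c "
from mv import *
here();p=cam('wrist');cv2.imwrite('pics/w3.png',p['color'])
here()"
```

```text
t 6.9 rack xyz mm [-62.4 -59.1 269.7] yaw rel -0.003 tilt [-0.    -0.001 -1.   ] F [-0.7 -6.1  2.2] open 0.014946765768761893
t 6.95 rack xyz mm [-62.3 -58.8 269.7] yaw rel -0.002 tilt [-0.    -0.001 -1.   ] F [-0.  -4.7  1.7] open 0.014940254149865452
```

View pics/w3.png

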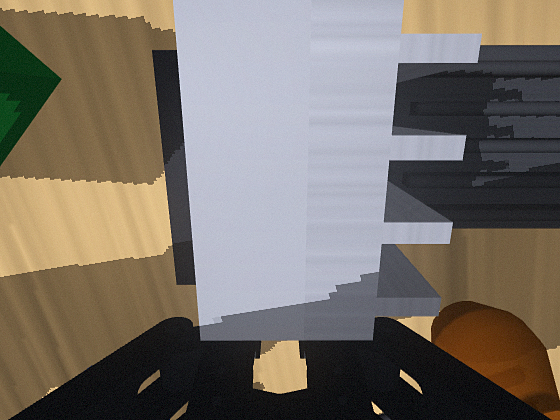

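Wrist view: the mould has moved square with the fingers; its near top edge runs from (200,340) to (375,340). I'll creep on to the fence.

Emit:
send_rows(
  deltas=[
    [[0, -1, 0, 0, 0, 0, 15], [0, -2, 0, 0, 0, 0, 15], [0, -2, 0, 0, 0, 0, 15]],
  ],
)

```text
clock: 7.25
tcp_pos: [0.4975, 0.0215, 0.2698]
tool_rot: [0.001, 0.996, -0.09, -0.0]
force: [-2.1, -5.8, 2.3]
opening: 0.015
```

```bash
python3 -c "
from mv import *
here()"
```

```text
t 7.25 rack xyz mm [-62.3 -57.8 269.8] yaw rel -0.003 tilt [-0.    -0.001 -1.   ] F [-1.  -6.   2.3] open 0.014968276388679015
```

Emit:
send_rows(
  deltas=[
    [[0, -1, 0, 0, 0, 0, 15], [0, -2, 0, 0, 0, 0, 15], [0, -3, 0, 0, 0, 0, 15], [0, -3, 0, 0, 0, 0, 15]],
  ],
)

```text
clock: 7.65
tcp_pos: [0.4982, 0.0244, 0.2699]
tool_rot: [0.001, 0.996, -0.09, 0.0]
force: [-0.4, -6.3, 2.6]
opening: 0.0148
```

```bash
python3 -c "
from mv import *
here()"
```

```text
t 7.65 rack xyz mm [-62.2 -54.8 269.9] yaw rel -0.003 tilt [ 0.    -0.001 -1.   ] F [ 0.7 -6.3  2.6] open 0.01476955982849012
```

```bash
python3 -c "
from mv import *
p=cam('scene')['color'][170:290,230:370];q=cam('wrist')['color'];s=cam('side')['color'][165:285,200:340]
cv2.imwrite('pics/m1.png',np.hstack([cv2.resize(p,None,fx=2.8,fy=2.8,interpolation=2),cv2.resize(s,None,fx=2.8,fy=2.8,interpolation=2)]));here()"
```

```text
t 7.8 rack xyz mm [-62.2 -54.8 269.9] yaw rel -0.004 tilt [ 0.    -0.001 -1.   ] F [ 0.6 -6.7  3.2] open 0.014795116256757425
```

View pics/m1.png

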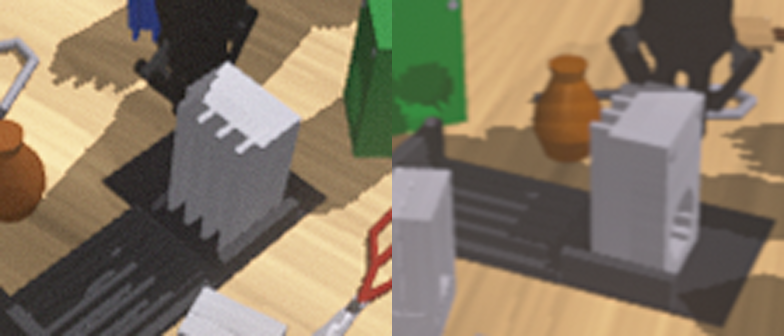

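In the scene crop, the mould's left edge runs (185,120)→(170,195) and leans, so it has met the fence and begun to tilt over it. I'll ease back.

Emit:
send_rows(
  deltas=[
    [[0, 2, 0, 0, 0, 0, 15], [0, 4, 0, 0, 0, 0, 15], [0, 6, 0, 0, 0, 0, 15], [0, 8, 0, 0, 0, 0, 15], [0, 10, 0, 0, 0, 0, 15], [0, 12, 0, 0, 0, 0, 15], [0, 13, 0, 0, 0, 0, 15], [0, 14, 0, 0, 0, 0, 15], [0, 14, 0, 0, 0, 0, 15]],
  ],
)

```text
clock: 8.7
tcp_pos: [0.4957, 0.0116, 0.2698]
tool_rot: [-0.0, 0.996, -0.089, 0.0]
force: [0.7, 0.4, -0.1]
opening: 0.0149
```

```bash
python3 -c "
from mv import *
here()
p=cam('scene')['color'][170:290,230:370];s=cam('side')['color'][165:285,200:340]
cv2.imwrite('pics/m2.png',np.hstack([cv2.resize(p,None,fx=2.8,fy=2.8,interpolation=2),cv2.resize(s,None,fx=2.8,fy=2.8,interpolation=2)]));here()"
```

```text
t 8.7 rack xyz mm [-62.4 -67.9 269.8] yaw rel -0.003 tilt [ 0.  0. -1.] F [ 0.6  0.5 -0.1] open 0.014870904132140905
t 8.8 rack xyz mm [-62.4 -67.8 269.7] yaw rel -0.003 tilt [ 0.  0. -1.] F [-1.1 -0.3 -0.9] open 0.014808181056075039
```

View pics/m2.png

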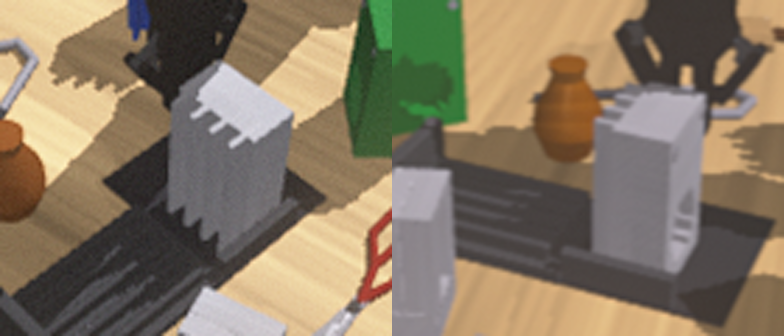

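Upright again (left edge (170,100)→(170,205) vertical), sitting at the fence. Now the front push.

```bash
python3 -c "
from mv import *
print(status.get_obs()['joints'].round(2))
go(-125,-1,345,np.pi/2)"
```

```text
[-0.66  0.34  0.66  2.05 -0.28  0.83 -0.02]
t 8.8 rack xyz mm [-62.4 -67.8 269.7] yaw rel -0.003 tilt [ 0.  0. -1.] F [-1.1 -0.3 -0.9] open 0.014808181056075039
to (-125, -1, 345) shift [-62.8 -66.7 -75.3] turn [-0.    -0.    -1.574]
```

Emit:
send_rows(
  deltas=[
    [[0, 8, -30, 0, 0, 0, 15], [0, 10, -75, 0, 0, 0, 15], [-20, 10, -85, 0, 0, -0.14, 20], [-40, 10, -85, 0, 0, -0.28, 30], [-60, 0, -85, 0, 0, -0.42, 40], [-63, -20, -85, 0, 0, -0.56, 40], [-63, -40, -85, 0, 0, -0.7, 40], [-63, -60, -85, 0, 0, -0.84, 40], [-63, -67, -85, 0, 0, -0.98, 40], [-63, -67, -85, 0, 0, -1.12, 40], [-63, -67, -85, 0, 0, -1.26, 40], [-63, -67, -85, 0, 0, -1.4, 40]],
  ],
)

```text
clock: 10.0
tcp_pos: [0.4455, 0.0888, 0.3547]
tool_rot: [-0.0, 0.818, 0.576, 0.0]
force: [0.1, 0.6, 0.3]
opening: 0.0401
```

```bash
python3 -c "
from mv import *
print(status.get_obs()['joints'].round(2))
go(-125,-1,345,np.pi/2)"
```

```text
[-0.78  0.1   0.52  2.06 -0.06  1.    1.  ]
t 10.0 rack xyz mm [-125.3   -0.7  354.7] yaw rel 1.403 tilt [-0.  0. -1.] F [-0.   0.6  0.3] open 0.040082876863978205
to (-125, -1, 345) shift [-0.3  0.3  9.7] turn [-0.    -0.    -0.168]
```

Emit:
send_rows(
  deltas=[
    [[0, 0, 0, 0, 0, -0.1, 40], [0, 0, 0, 0, 0, -0.168, 40], [0, 0, 0, 0, 0, -0.168, 40]],
  ],
)

```text
clock: 10.3
tcp_pos: [0.4455, 0.0886, 0.3547]
tool_rot: [-0.0, 0.768, 0.64, 0.0]
force: [0.2, 0.4, -0.2]
opening: 0.0396
```

```bash
python3 - <<'E'
from mv import *
here();p=cam("wrist");im=p["color"].copy()
M=world(RK,[[-55,1,0]])[0][:2].tolist()+[RK[2]]
for q,P,c in [(RK,[[-145,-107,4],[-145,57,4],[0,57,4],[0,58,14],[0,-58,14],[-100,45,34],[0,45,34],[14,44,30],[14,0,30]],(0,255,255)),(M,[[-34,-44,154],[-34,44,154],[16,44,154],[16,-44,154],[34,33,154],[34,-33,154],[-34,-44,4],[-34,44,4]],(255,0,255))]:
    for u in proj(p,world(q,P)): cv2.drawMarker(im,tuple(int(v) for v in u.round()),c,0,9,1)
cv2.imwrite("pics/w4.png",cv2.resize(im,(784,588)))
E
```

```text
t 10.3 rack xyz mm [-125.3   -0.8  354.7] yaw rel 1.565 tilt [-0.  0. -1.] F [ 0.1  0.5 -0.2] open 0.0396445997724121
```

View pics/w4.png

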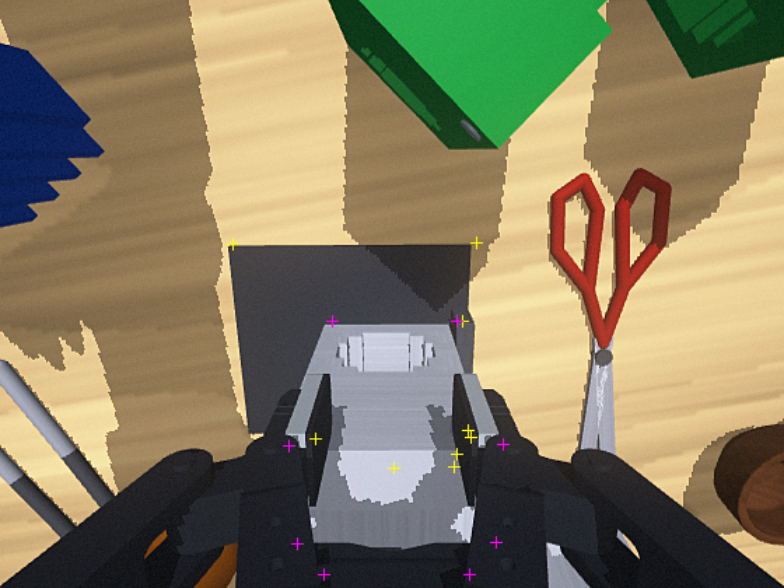

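Wrist view: the mould foot's front edge runs (325,325)–(452,325), level and so parallel to the step. Plate and mould both sit about 3 mm further to -y than modelled, which agrees with mould-to-fence contact. I'll shift the model, lower and push ahead.

```bash
sed -i 's/^RK=.*/RK=np.array([0.5685,0.0645,-0.176])/' mv.py; python3 -c "
from mv import *
go(-112,0,268,np.pi/2)"
```

```text
t 10.35 rack xyz mm [-125.2    2.2  354.7] yaw rel 1.564 tilt [ 0.  0. -1.] F [ 1.2 -0.3 -0.6] open 0.03984320726628291
to (-112, 0, 268) shift [-2.2 13.3 86.7] turn [-0.    -0.    -0.007]
```

Emit:
send_rows(
  deltas=[
    [[-1, 0, 40, 0, 0, -0.007, 40], [-2, 0, 75, 0, 0, -0.007, 40], [-2, 0, 87, 0, 0, -0.007, 40], [-2, 5, 87, 0, 0, -0.007, 40], [-2, 10, 87, 0, 0, -0.007, 40], [-2, 14, 87, 0, 0, -0.007, 40], [-2, 17, 87, 0, 0, -0.007, 40], [-2, 20, 87, 0, 0, -0.007, 40], [-2, 23, 87, 0, 0, -0.007, 40], [-2, 26, 87, 0, 0, -0.007, 40], [-2, 29, 87, 0, 0, -0.007, 40]],
  ],
)

```text
clock: 11.45
tcp_pos: [0.4733, 0.0815, 0.2675]
tool_rot: [-0.001, 0.766, 0.643, -0.001]
force: [-2.8, 0.5, 0.6]
opening: 0.0399
```

```bash
python3 -c "
from mv import *
here()"
```

```text
t 11.45 rack xyz mm [-9.670e+01  1.000e-01  2.675e+02] yaw rel 1.572 tilt [-0.002  0.    -1.   ] F [-2.8  0.   0.6] open 0.03988442545167029
```

Emit:
send_rows(
  deltas=[
    [[0, 2, 0, 0, 0, 0, 40], [0, 4, 0, 0, 0, 0, 40], [0, 6, 0, 0, 0, 0, 40], [0, 8, 0, 0, 0, 0, 40], [0, 10, 0, 0, 0, 0, 40], [0, 12, 0, 0, 0, 0, 40]],
  ],
)

```text
clock: 12.05
tcp_pos: [0.4854, 0.0796, 0.2682]
tool_rot: [-0.001, 0.766, 0.643, -0.0]
force: [-5.0, 0.3, 6.9]
opening: 0.0399
```

Emit:
send_rows(
  deltas=[
    [[0, 1.5, 0, 0, 0, 0, 40], [0, 3, 0, 0, 0, 0, 40]],
  ],
)

```text
clock: 12.25
tcp_pos: [0.4883, 0.0791, 0.2682]
tool_rot: [-0.001, 0.766, 0.643, -0.0]
force: [-5.3, 1.2, 7.4]
opening: 0.0401
```

```bash
python3 -c "
from mv import *
here()"
```

```text
t 12.25 rack xyz mm [-81.5   0.3 268.2] yaw rel 1.572 tilt [-0.001  0.001 -1.   ] F [-5.4  0.2  7.4] open 0.04008116192645909
```

Emit:
send_rows(
  deltas=[
    [[0, -2, 0, 0, 0, 0, 40], [0, -4, 0, 0, 0, 0, 40], [0, -6, 0, 0, 0, 0, 40], [0, -8, 0, 0, 0, 0, 40], [0, -8, 0, 0, 0, 0, 40]],
  ],
)

```text
clock: 12.75
tcp_pos: [0.4801, 0.0802, 0.2674]
tool_rot: [-0.0, 0.766, 0.643, -0.0]
force: [-2.4, -0.0, -0.6]
opening: 0.0399
```

```bash
python3 -c "
from mv import *
here()
p=cam('scene')['color'][170:290,230:370];s=cam('side')['color'][165:285,200:340]
cv2.imwrite('pics/m3.png',np.hstack([cv2.resize(p,None,fx=2.8,fy=2.8,interpolation=2),cv2.resize(s,None,fx=2.8,fy=2.8,interpolation=2)]))"
```

```text
t 12.75 rack xyz mm [-89.8  -0.  267.4] yaw rel 1.572 tilt [-0.001 -0.    -1.   ] F [-2.4 -0.5 -0.6] open 0.03994175104561293
```

View pics/m3.png

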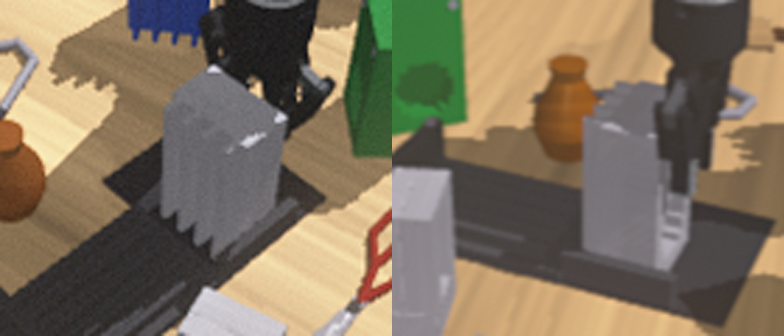

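```bash
python3 - <<'E'
from mv import *
ps=cam("scene");pd=cam("side")
A=lambda u,v,*k:(230+u/2.8,170+v/2.8)+k
B=lambda u,v,*k:(200+(u-392)/2.8,165+v/2.8)+k
m,r=fit([(ps,[A(210,68,-34,-44,154),A(287,115,-34,44,154),A(213,258,34,36,4)]),(pd,[B(583,258,34,36,4),B(583,118,34,36,154),B(672,270,-34,44,4)])],[.53,.07,-.176])
c,s=np.cos(RK[2]),np.sin(RK[2]);d=(m[:2]-RK[:2])*1e3
print(c*d[0]+s*d[1],-s*d[0]+c*d[1],m[2]-RK[2],r.tolist());here()
cv2.imwrite("pics/full.png",ps["color"])
for x in(-45,-34):
  M=world(RK,[[x,1,0]])[0][:2].tolist()+[RK[2]]
  print(x,((proj(ps,world(M,[[34,36,4]]))-[230,170])*2.8).round(),((proj(pd,world(M,[[34,36,4],[34,36,154]]))-[200,165])*2.8+[392,0]).round().tolist())
print(((proj(pd,world(RK,[[0,57,34],[-100,57,34],[0,57,4],[0,45,14]]))-[200,165])*2.8+[392,0]).round().tolist(),((proj(ps,world(RK,[[0,57,34],[0,45,14],[0,-58,14]]))-[230,170])*2.8).round().tolist())
E
```

```text
-42.1104726201258 -4.6020010092685215 0.02199639291586558 [[-0.4, -2.2], [-0.6, -0.4], [0.3, 0.2], [-0.0, 3.5], [0.6, -0.8], [-6.1, 7.7]]
t 12.95 rack xyz mm [-89.2   0.  267.7] yaw rel 1.572 tilt [-0. -0. -1.] F [-1.4 -0.1 -0.2] open 0.04039393850573073
-45 [[219. 260.]] [[583.0, 272.0], [585.0, 119.0]]
-34 [[211. 267.]] [[571.0, 269.0], [572.0, 116.0]]
[[562.0, 253.0], [675.0, 282.0], [562.0, 282.0], [567.0, 264.0]] [[229.0, 261.0], [218.0, 266.0], [140.0, 201.0]]
```

The mould is upright at rack x ≈ -43, about 10 mm short of the step; it leaned instead of sliding. I'll push lower (fingers nearly shut, so the tips reach further down) and slower.

Emit:
send_rows(
  deltas=[
    [[0, -3, 0, 0, 0, 0, 30], [0, -5, 3, 0, 0, 0, 20], [0, -5, 6, 0, 0, 0, 12], [0, -4, 6, 0, 0, 0, 12], [0, -2, 6, 0, 0, 0, 12], [0, -1, 6, 0, 0, 0, 12], [0, 0, 6, 0, 0, 0, 12], [0, 1, 6, 0, 0, 0, 12], [0, 2, 6, 0, 0, 0, 12], [0, 3, 6, 0, 0, 0, 12], [0, 4, 6, 0, 0, 0, 12]],
  ],
)

```text
clock: 14.05
tcp_pos: [0.4847, 0.0795, 0.2617]
tool_rot: [-0.0, 0.766, 0.643, 0.0]
force: [-2.4, 0.8, 1.3]
opening: 0.0121
```

```bash
python3 -c "
from mv import *
here()"
```

```text
t 14.05 rack xyz mm [-8.520e+01  1.000e-01  2.617e+02] yaw rel 1.572 tilt [ 0.  0. -1.] F [-2.5  0.4  1.3] open 0.01205545913406589
```

Sliding at 2.5 N with little vertical load. I'll continue slowly.

Emit:
send_rows(
  deltas=[
    [[0, 1, 0, 0, 0, 0, 12], [0, 2, 0, 0, 0, 0, 12], [0, 3, 0, 0, 0, 0, 12], [0, 4, 0, 0, 0, 0, 12]],
  ],
)

```text
clock: 14.45
tcp_pos: [0.4886, 0.0788, 0.2617]
tool_rot: [0.0, 0.766, 0.643, 0.0]
force: [-2.5, 0.0, 1.2]
opening: 0.0118
```

Emit:
send_rows(
  deltas=[
    [[0, 0.7, 0, 0, 0, 0, 12], [0, 1.3, 0, 0, 0, 0, 12]],
  ],
)

```text
clock: 14.65
tcp_pos: [0.4899, 0.0786, 0.2617]
tool_rot: [0.0, 0.766, 0.643, 0.0]
force: [-3.0, 0.1, 0.5]
opening: 0.0121
```

```bash
python3 -c "
from mv import *
here()"
```

```text
t 14.65 rack xyz mm [-7.980e+01  1.000e-01  2.617e+02] yaw rel 1.572 tilt [ 0.  0. -1.] F [-3.  -0.4  0.5] open 0.01207444496755545
```

Emit:
send_rows(
  deltas=[
    [[0, 0.7, 0, 0, 0, 0, 12], [0, 1.4, 0, 0, 0, 0, 12]],
  ],
)

```text
clock: 14.85
tcp_pos: [0.4908, 0.0785, 0.2617]
tool_rot: [-0.001, 0.766, 0.643, -0.001]
force: [-5.0, 1.0, 4.0]
opening: 0.0119
```

Emit:
send_rows(
  deltas=[
    [[0, -1, 0, 0, 0, 0, 12], [0, -3, 0, 0, 0, 0, 12], [0, -3, 0, 0, 0, 0, 12]],
  ],
)

```text
clock: 15.15
tcp_pos: [0.488, 0.0789, 0.2615]
tool_rot: [-0.0, 0.766, 0.643, -0.0]
force: [-1.6, -0.1, -0.3]
opening: 0.0124
```

```bash
cat > look.py <<'E'
from mv import *
import sys
here();p=cam('scene')['color'][170:290,230:370];s=cam('side')['color'][165:285,200:340]
cv2.imwrite(sys.argv[1],np.hstack([cv2.resize(p,None,fx=2.8,fy=2.8,interpolation=2),cv2.resize(s,None,fx=2.8,fy=2.8,interpolation=2)]))
E
python3 look.py pics/m4.png
```

```text
t 15.15 rack xyz mm [-8.180e+01  1.000e-01  2.615e+02] yaw rel 1.572 tilt [-0. -0. -1.] F [-1.6 -0.4 -0.3] open 0.012393170657278066
```

View pics/m4.png

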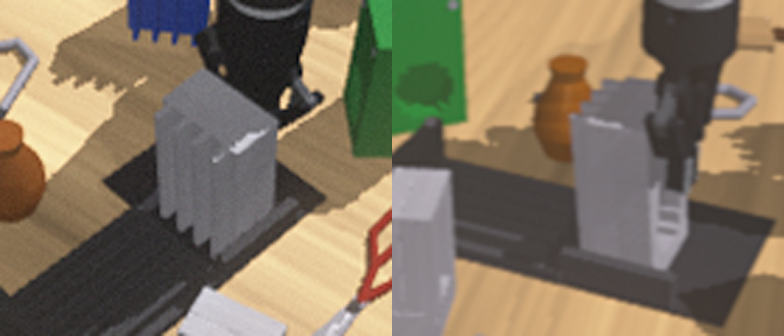

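The scene crop shows the fin foot at (213,258) barely moved, and the side crop shows the mould leaning a little. I'll retract fully and measure with silhouettes (no more viewing, as the picture allowance is used up).

Emit:
send_rows(
  deltas=[
    [[0, -3, 0, 0, 0, 0, 12], [0, -6, 0, 0, 0, 0, 12], [0, -10, 0, 0, 0, 0, 12], [0, -30, -20, 0, 0, 0, 12], [0, -40, -60, 0, 0, 0, 12], [0, -40, -100, 0, 0, 0, 12], [0, -40, -140, 0, 0, 0, 12]],
  ],
)

```text
clock: 15.95
tcp_pos: [0.4485, 0.0856, 0.4035]
tool_rot: [0.0, 0.766, 0.643, 0.001]
force: [1.1, 0.1, -0.4]
opening: 0.0122
```

```bash
cat > sil.py <<'E'
from mv import *
from scipy.optimize import minimize
def mask(p,l,near):
    best=None
    for r in eyes.silhouettes(p,l):
        ys,xs=np.nonzero(r["pixels"]); d=np.hypot(xs.mean()-near[0],ys.mean()-near[1])
        if best is None or d<best[0]: best=(d,r["pixels"],r["p"])
    return best
BODY=[[x,y,z] for x in(-34,16) for y in(-44,44) for z in(0,150)]
FINS=[[[x,c+s,z] for x in(16,34) for s in(-3,3) for z in(0,150)] for c in(-33,-11,11,33)]
# fence + step occluders in rack frame
OCC=[[[x,y,z] for x in(-100,0) for y in(45,57) for z in(4,34)]]
def hullmask(p,W,S=4):
    u=proj(p,W)*S; h=cv2.convexHull(u.astype(np.float32)).astype(np.int32); return h
def render(p,pose,S=2):
    "pose: rack x,y,yaw,tilt(about toe) mm/rad"
    x,y,a,t=pose
    im=np.zeros((420*S,560*S),np.uint8)
    for P in [BODY]+FINS:
        P=np.array(P,float); 
        X=P[:,0]-34;Z=P[:,2];P=np.c_[34+X*np.cos(t)+Z*np.sin(t),P[:,1],-X*np.sin(t)+Z*np.cos(t)+4]
        c,s=np.cos(a),np.sin(a);P=np.c_[x+c*P[:,0]-s*P[:,1],y+s*P[:,0]+c*P[:,1],P[:,2]]
        cv2.fillConvexPoly(im,(cv2.convexHull((proj(p,world(RK,P))*S).astype(np.float32))).round().astype(np.int32),1)
    for P in OCC: cv2.fillConvexPoly(im,(cv2.convexHull((proj(p,world(RK,P))*S).astype(np.float32))).round().astype(np.int32),0)
    return cv2.resize(im*255,(560,420),interpolation=cv2.INTER_AREA)/255.
def fitmould(pics,q0):
    ms=[]
    for p in pics:
        c=proj(p,world(RK,[[q0[0],q0[1],80]]))[0]; d,m,pr=mask(p,"mould",c); print("mask off",round(d,1),"p",round(pr,2),m.sum()); ms.append(m)
    f=lambda q:sum(1-(np.minimum(render(p,q),m).sum()/np.maximum(render(p,q),m).sum()) for p,m in zip(pics,ms))
    sc=np.array([1,1,.01,.01]);best=None
    r=minimize(lambda v:f(np.array(q0)+v*sc),np.zeros(4),method="Nelder-Mead",options=dict(initial_simplex=np.vstack([np.zeros(4),np.eye(4)*8]),xatol=.05,fatol=1e-4,maxiter=250))
    q=np.array(q0)+r.x*sc;print("mould rack x,y,yaw,tilt",q.round(3),"cost",round(r.fun,3),[round(f(np.array(q)+[d,0,0,0]),3) for d in(-6,-3,3,6)]);return q
E
python3 - <<'E'
from sil import *
here();ps=cam("scene");pd=cam("side")
for P in ([ps,pd],[ps],[pd]): fitmould(P,[-40,1,0,0.])
E
```

```text
t 15.95 rack xyz mm [-1.218e+02 -2.000e-01  4.035e+02] yaw rel 1.572 tilt [ 0.002  0.001 -1.   ] F [ 1.   0.2 -0.4] open 0.012173039561439676
mask off 3.5 p 0.89 2265
mask off 4.3 p 0.97 2303
mould rack x,y,yaw,tilt [-4.0992e+01 -2.2430e+00  2.9000e-02 -6.0000e-03] cost 0.076 [np.float64(0.267), np.float64(0.156), np.float64(0.139), np.float64(0.232)]
mask off 3.5 p 0.89 2265
mould rack x,y,yaw,tilt [-3.8856e+01 -2.0160e+00 -9.0000e-03 -1.1000e-02] cost 0.04 [np.float64(0.105), np.float64(0.062), np.float64(0.068), np.float64(0.117)]
mask off 4.3 p 0.97 2303
mould rack x,y,yaw,tilt [-4.2564e+01  2.1250e+00  3.9000e-02 -1.1000e-02] cost 0.027 [np.float64(0.138), np.float64(0.087), np.float64(0.065), np.float64(0.127)]
```

```bash
cat > rk.py <<'E'
import sil
from sil import *
box=lambda x0,x1,y0,y1,z0,z1:[[x,y,z] for x in(x0,x1) for y in(y0,y1) for z in(z0,z1)]
PARTS=[box(0,195,-58,58,0,14),box(-145,0,-107,57,0,4),box(-100,0,45,57,4,34),box(170,182,-54,54,14,64)]
ps=cam("scene");pd=cam("side");D=[]
for p in (ps,pd):
    c=proj(p,world(RK,[[30,0,10]]))[0];d,m,pr=mask(p,"rack",c);ex=mask(p,"mould",proj(p,world(RK,[[-40,0,80]]))[0])[1]
    pm=eyes.silhouettes(p,"plain_mould");ex=ex.copy()
    if pm: ex|=pm[0]["pixels"]
    ex=cv2.dilate(ex.astype(np.uint8),np.ones((5,5)))>0
    print(d,pr,m.sum());D.append((p,m,ex))
def rend(p,q,S=2):
    im=np.zeros((840,1120),np.uint8)
    for P in PARTS: cv2.fillConvexPoly(im,cv2.convexHull((proj(p,world(q,P))*S).astype(np.float32)).round().astype(np.int32),1)
    return cv2.resize(im*255,(560,420),interpolation=cv2.INTER_AREA)/255.
def fitr(D):
    def f(v):
        q=RK+np.array(v)*[1e-3,1e-3,.01];c=0
        for p,m,ex in D:
            r=rend(p,q)*~ex;mm=m*~ex;c+=1-np.minimum(r,mm).sum()/np.maximum(r,mm).sum()
        return c
    r=minimize(f,np.zeros(3),method="Nelder-Mead",options=dict(initial_simplex=np.vstack([np.zeros(3),np.eye(3)*6]),xatol=.05,fatol=1e-4));print(r.x,RK+r.x*[1e-3,1e-3,.01],r.fun,f([0,0,0]))
fitr(D);fitr(D[:1]);fitr(D[1:])
E
python3 rk.py
```

```text
18.460831282923444 0.89 4499
8.00207561394942 0.59 3605
[ 4.77771269 -2.18171065 -0.85774746] [ 0.57327771  0.06231829 -0.18457747] 0.07397526129040999 0.15829523606311569
[ 5.77904264 -2.31010181 -0.38937809] [ 0.57427904  0.0621899  -0.17989378] 0.02938713558059214 0.07503283488625878
[ 4.46090097 -2.50007522 -1.58222149] [ 0.5729609   0.06199992 -0.19182221] 0.03862701140363478 0.0832624011768569
```

Both cameras agree that the toe is still about 10 mm short of the step, with a yaw of about +0.03: the leading corner is wedged on the fence. I'll push again off-centre towards the fence side, with the jaws apart so the face squares up.

```bash
sed -i 's/^RK=.*/RK=np.array([0.572,0.0635,-0.182])/' mv.py; python3 -c "
from mv import *
go(-112,15,262,np.pi/2)"
```

```text
t 16.65 rack xyz mm [-1.252e+02 -4.000e-01  4.013e+02] yaw rel 1.578 tilt [-0.001 -0.    -1.   ] F [ 0.2 -1.1  0.5] open 0.01234235175070144
to (-112, 15, 262) shift [ 15.3  13.4 139.3] turn [-0.001  0.001  0.007]
```

Emit:
send_rows(
  deltas=[
    [[8, 0, 40, 0, 0, 0.007, 20], [15, 0, 80, 0, 0, 0.007, 20], [15, 5, 120, 0, 0, 0.007, 20], [15, 10, 139, 0, 0, 0.007, 20], [15, 16, 139, 0, 0, 0.007, 20], [15, 22, 139, 0, 0, 0.007, 20], [15, 26, 139, 0, 0, 0.007, 20], [15, 29, 139, 0, 0, 0.007, 20], [15, 31, 139, 0, 0, 0.007, 20], [15, 33, 139, 0, 0, 0.007, 20], [15, 34, 139, 0, 0, 0.007, 20]],
  ],
)

```text
clock: 17.75
tcp_pos: [0.485, 0.0954, 0.2649]
tool_rot: [-0.001, 0.768, 0.64, 0.001]
force: [-7.4, 2.3, 13.6]
opening: 0.0202
```

Emit:
send_rows(
  deltas=[
    [[0, 1, 0, 0, 0, 0, 20], [0, 2, 0, 0, 0, 0, 20], [0, 3, 0, 0, 0, 0, 20]],
  ],
)

```text
clock: 18.05
tcp_pos: [0.4879, 0.0951, 0.2652]
tool_rot: [-0.002, 0.768, 0.64, 0.001]
force: [-8.1, 1.8, 15.2]
opening: 0.0196
```

Emit:
send_rows(
  deltas=[
    [[0, 1, 0, 0, 0, 0, 20], [0, 2, 0, 0, 0, 0, 20], [0, 3, 0, 0, 0, 0, 20]],
  ],
)

```text
clock: 18.35
tcp_pos: [0.4909, 0.0946, 0.2653]
tool_rot: [-0.002, 0.768, 0.64, 0.001]
force: [-8.4, 2.3, 15.9]
opening: 0.0202
```

```bash
python3 - <<'E'
from sil import *
here();ps=cam("scene");pd=cam("side")
fitmould([ps,pd],[-42,0,0,0.]);fitmould([ps],[-42,0,0,0.])
E
```

```text
t 18.35 rack xyz mm [-85.4  15.9 265.3] yaw rel 1.572 tilt [-0.     0.004 -1.   ] F [-8.6  0.7 15.9] open 0.020160260358529726
mask off 3.0 p 0.77 2165
mask off 5.2 p 0.85 1858
mould rack x,y,yaw,tilt [-3.7957e+01 -1.6100e-01  1.3000e-02  3.7000e-02] cost 0.299 [np.float64(0.413), np.float64(0.339), np.float64(0.348), np.float64(0.408)]
mask off 3.0 p 0.77 2165
mould rack x,y,yaw,tilt [-3.8456e+01 -9.7700e-01 -3.0000e-03  3.7000e-02] cost 0.037 [np.float64(0.104), np.float64(0.07), np.float64(0.064), np.float64(0.115)]
```

Fz reached 16 N while the tips did not lead: the gripper's upper parts bear on the mould's top rear edge. I'll back off and tilt the tool 15° so the tips lead and touch lower.

```bash
cat >> mv.py <<'E'
def gotip(x,y,z,tilt,yaw=np.pi/2,L=173):
    "tip centre in rack frame; tilt leans tips towards tool +y (rack +x at yaw pi/2)"
    w,T=here(); a=yaw+RK[2]
    G=np.array([[np.cos(a),np.sin(a),0],[np.sin(a),-np.cos(a),0],[0,0,-1]])@R.from_rotvec([-tilt,0,0]).as_matrix()
    g=world(RK,[[x,y,z]])[0]-G[:,2]*L/1e3
    print("tip now",end=" ");c,s=np.cos(RK[2]),np.sin(RK[2]);t=w+T[:,2]*L/1e3;d=t[:2]-RK[:2];print(np.round([1e3*(c*d[0]+s*d[1]),1e3*(-s*d[0]+c*d[1]),1e3*t[2]],1))
    print("shift",((g-w)@T*1e3).round(1),"turn",R.from_matrix(T.T@G).as_rotvec().round(3))
E
echo
```

Emit:
send_rows(
  deltas=[
    [[0, -2, 0, 0, 0, 0, 20], [0, -4, 0, 0, 0, 0, 20], [0, -6, 0, 0, 0, 0, 20], [0, -8, 0, 0, 0, 0, 20], [0, -10, 0, 0, 0, 0, 20], [0, -12, 0, 0, 0, 0, 20], [0, -16, 0, 0, 0, 0, 20], [0, -24, 0, 0, 0, 0, 20], [0, -34, 0, 0, 0, 0, 20]],
  ],
)

```text
clock: 19.5
tcp_pos: [0.4568, 0.0998, 0.2626]
tool_rot: [-0.0, 0.768, 0.64, -0.0]
force: [0.5, -0.5, -0.7]
opening: 0.0199
```

```bash
python3 - <<'E'
from sil import *
gotip(-110,6,86,0.27)
fitmould([cam("scene")],[-42,0,0,0.])
E
```

```text
t 19.5 rack xyz mm [-119.9   14.8  262.6] yaw rel 1.571 tilt [-0. -0. -1.] F [ 0.6 -0.4 -0.7] open 0.01992548528215148
tip now [-119.9   14.8   89.6]
shift [ -8.8 -36.3   9.9] turn [-0.27  0.   -0.  ]
mask off 2.8 p 0.76 2222
mould rack x,y,yaw,tilt [-3.9659e+01 -9.5600e-01  1.1000e-02  1.9000e-02] cost 0.037 [np.float64(0.116), np.float64(0.072), np.float64(0.069), np.float64(0.107)]
```

Emit:
send_rows(
  deltas=[
    [[-4, -18, 0, -0.13, 0, 0, 15], [-9, -36, 5, -0.27, 0, 0, 15], [-9, -36, 10, -0.27, 0, 0, 15], [-9, -36, 10, -0.27, 0, 0, 15]],
  ],
)

```text
clock: 20.0
tcp_pos: [0.4201, 0.0979, 0.2524]
tool_rot: [0.102, 0.761, 0.635, 0.085]
force: [0.7, -0.1, 0.0]
opening: 0.015
```

```bash
python3 -c "
from mv import *
gotip(-95,6,86,0.27);gotip(-85,6,86,.27)"
```

```text
t 20.0 rack xyz mm [-155.6    6.4  252.4] yaw rel 1.573 tilt [ 0.26  -0.048 -0.964] F [ 0.7 -0.   0. ] open 0.015031161647644134
tip now [-109.9    6.4   85.6]
shift [-0.4 14.   3.5] turn [-0.003 -0.     0.002]
t 20.0 rack xyz mm [-155.6    6.4  252.4] yaw rel 1.573 tilt [ 0.26  -0.048 -0.964] F [ 0.7 -0.   0. ] open 0.015031161647644134
tip now [-109.9    6.4   85.6]
shift [-0.4 23.7  6.2] turn [-0.003 -0.     0.002]
```

Emit:
send_rows(
  deltas=[
    [[0, 4.8, 1.3, 0, 0, 0, 15], [0, 9.6, 2.7, 0, 0, 0, 15], [0, 13.5, 3.7, 0, 0, 0, 15], [0, 16.4, 4.5, 0, 0, 0, 15], [0, 19.3, 5.3, 0, 0, 0, 15], [0, 21.2, 5.9, 0, 0, 0, 15], [0, 23.1, 6.4, 0, 0, 0, 15], [0, 25, 6.9, 0, 0, 0, 15]],
  ],
)

```text
clock: 20.8
tcp_pos: [0.4457, 0.0927, 0.2526]
tool_rot: [0.103, 0.761, 0.634, 0.086]
force: [-3.0, 2.1, 2.0]
opening: 0.0153
```

```bash
python3 -c "
from mv import *
gotip(-80,6,86,0.27)"
```

```text
t 20.8 rack xyz mm [-129.5    5.9  252.6] yaw rel 1.571 tilt [ 0.261 -0.048 -0.964] F [-3.4  1.6  2. ] open 0.01533756374105216
tip now [-83.6   5.9  85.8]
shift [0.1 3.3 0.8] turn [-0.001  0.     0.   ]
```

Emit:
send_rows(
  deltas=[
    [[0, 1, 0.3, 0, 0, 0, 15], [0, 2, 0.6, 0, 0, 0, 15], [0, 3, 0.8, 0, 0, 0, 15], [0, 4, 1.1, 0, 0, 0, 15]],
  ],
)

```text
clock: 21.2
tcp_pos: [0.4496, 0.0919, 0.2524]
tool_rot: [0.103, 0.761, 0.634, 0.086]
force: [-2.8, 1.3, 0.3]
opening: 0.0151
```

```bash
python3 - <<'E'
from sil import *
gotip(-80,6,86,0.27)
fitmould([cam("scene")],[-40,0,0,0.])
E
```

```text
t 21.2 rack xyz mm [-125.6    5.8  252.4] yaw rel 1.571 tilt [ 0.261 -0.048 -0.964] F [-3.   0.7  0.3] open 0.01505484137564819
tip now [-79.6   5.7  85.7]
shift [ 0.2 -0.5 -0.4] turn [-0.001  0.     0.   ]
mask off 2.9 p 0.66 2194
mould rack x,y,yaw,tilt [-3.6425e+01 -8.9500e-01  3.0000e-03  3.2000e-02] cost 0.038 [np.float64(0.111), np.float64(0.072), np.float64(0.069), np.float64(0.107)]
```

Emit:
send_rows(
  deltas=[
    [[0, 1, 0.3, 0, 0, 0, 15], [0, 2, 0.6, 0, 0, 0, 15], [0, 2, 0.6, 0, 0, 0, 15]],
  ],
)

```text
clock: 21.6
tcp_pos: [0.4513, 0.0914, 0.2524]
tool_rot: [0.103, 0.762, 0.634, 0.085]
force: [-6.7, 0.1, 3.6]
opening: 0.015
```

Emit:
send_rows(
  deltas=[
    [[0, 1, 0.3, 0, 0, 0, 15], [0, 2, 0.6, 0, 0, 0, 15], [0, 2, 0.6, 0, 0, 0, 15]],
  ],
)

```text
clock: 21.9
tcp_pos: [0.4527, 0.0911, 0.2522]
tool_rot: [0.102, 0.762, 0.634, 0.084]
force: [-8.9, 1.8, 5.8]
opening: 0.0149
```

```bash
python3 - <<'E'
from sil import *
gotip(-80,6,86,0.27)
fitmould([cam("scene")],[-38,0,0,0.])
E
```

```text
t 21.9 rack xyz mm [-122.3    5.5  252.2] yaw rel 1.571 tilt [ 0.258 -0.049 -0.965] F [-9.1  0.1  5.8] open 0.014916595385218686
tip now [-76.9   5.3  85.2]
shift [ 0.5 -3.6 -1.5] turn [-0.005  0.001  0.   ]
mask off 3.0 p 0.93 2159
mould rack x,y,yaw,tilt [-3.4942e+01 -1.3040e+00 -1.1000e-02  4.7000e-02] cost 0.041 [np.float64(0.105), np.float64(0.064), np.float64(0.073), np.float64(0.123)]
```

Emit:
send_rows(
  deltas=[
    [[0, -2, -0.6, 0, 0, 0, 15], [0, -4, -1.1, 0, 0, 0, 15], [0, -6, -1.7, 0, 0, 0, 15], [0, -9, -2.5, 0, 0, 0, 15], [0, -14, -4, 0, 0, 0, 15], [0, -24, -6, 0, 0, 0, 15], [0, -40, -30, 0, 0, 0, 10], [0, -40, -60, 0, 0, 0, 10]],
  ],
)

```text
clock: 22.8
tcp_pos: [0.398, 0.1007, 0.2985]
tool_rot: [0.103, 0.761, 0.635, 0.083]
force: [0.1, 0.6, 0.8]
opening: 0.0099
```

```bash
python3 - <<'E'
from sil import *
gotip(-100,1,139,0.1)
ps=cam("scene");pd=cam("side");pw=cam("wrist")
for P in ([ps],[pd],[ps,pd],[pw]):
    try: fitmould(P,[-34,0,0,0.])
    except Exception as e: print(e)
E
```

```text
t 22.8 rack xyz mm [-177.9    5.1  298.5] yaw rel 1.571 tilt [ 0.258 -0.052 -0.965] F [-0.   0.6  0.8] open 0.009852659950035167
tip now [-132.4    4.4  131.6]
shift [-4.2 61.8  3.7] turn [0.166 0.004 0.001]
mask off 3.6 p 0.78 2134
mould rack x,y,yaw,tilt [-3.2154e+01 -1.5270e+00  1.5000e-02 -2.0000e-03] cost 0.059 [np.float64(0.113), np.float64(0.082), np.float64(0.084), np.float64(0.122)]
mask off 3.9 p 0.9 2333
mould rack x,y,yaw,tilt [-3.469e+01  1.587e+00  3.000e-02  0.000e+00] cost 0.021 [np.float64(0.136), np.float64(0.073), np.float64(0.065), np.float64(0.125)]
mask off 3.6 p 0.78 2134
mask off 3.9 p 0.9 2333
mould rack x,y,yaw,tilt [-3.3216e+01 -2.0640e+00  8.0000e-03  2.0000e-03] cost 0.087 [np.float64(0.243), np.float64(0.161), np.float64(0.162), np.float64(0.253)]
mask off 35.2 p 0.65 10005
mould rack x,y,yaw,tilt [-3.6039e+01 -7.9900e-01  3.7000e-02  8.0000e-03] cost 0.638 [np.float64(0.653), np.float64(0.645), np.float64(0.646), np.float64(0.658)]
```

The mould is at the step (x ≈ -33.5). Next comes one gentle nudge towards the fence with tilted tips, to be sure it is snug.

```bash
python3 -c "
from mv import *
gotip(-100,-95,190,0,0.0)"
```

```text
t 23.2 rack xyz mm [-175.7    5.7  299. ] yaw rel 1.571 tilt [ 0.261 -0.05  -0.964] F [-1.1  0.3 -0.1] open 0.010087633101779389
tip now [-129.7    5.4  132.3]
shift [-100.8   89.9  -41.4] turn [ 0.212 -0.21   1.56 ]
```

Emit:
send_rows(
  deltas=[
    [[0, 0, -40, 0.02, -0.02, 0.14, 12], [-20, 5, -45, 0.04, -0.04, 0.28, 12], [-40, 15, -45, 0.06, -0.06, 0.42, 12], [-60, 30, -45, 0.08, -0.08, 0.57, 12], [-80, 45, -45, 0.1, -0.1, 0.71, 12], [-100, 60, -45, 0.12, -0.12, 0.85, 12], [-101, 75, -45, 0.135, -0.135, 0.99, 12], [-101, 90, -41, 0.155, -0.155, 1.13, 12], [-101, 90, -41, 0.17, -0.17, 1.28, 12], [-101, 90, -41, 0.19, -0.19, 1.42, 12], [-101, 90, -41, 0.212, -0.21, 1.56, 12], [-101, 90, -41, 0.212, -0.21, 1.56, 12]],
  ],
)

```text
clock: 24.4
tcp_pos: [0.4569, -0.0123, 0.3625]
tool_rot: [0.0, 0.996, -0.091, 0.0]
force: [-0.4, 0.4, 0.0]
opening: 0.0121
```

```bash
python3 -c "
from mv import *
gotip(-42,-80,86,-0.27,0.0)"
```

```text
t 24.4 rack xyz mm [-99.5 -95.4 362.5] yaw rel -0.0 tilt [-0.    -0.001 -1.   ] F [-0.4  0.3  0. ] open 0.012080752897698532
tip now [-99.5 -95.6 189.5]
shift [ 57.5  30.6 109.8] turn [ 0.271 -0.    -0.   ]
```

Emit:
send_rows(
  deltas=[
    [[30, 20, 10, 0.13, 0, 0, 12], [57, 31, 40, 0.27, 0, 0, 12], [57, 31, 80, 0.27, 0, 0, 12], [57, 31, 110, 0.27, 0, 0, 12], [57, 31, 110, 0.27, 0, 0, 12]],
  ],
)

```text
clock: 24.9
tcp_pos: [0.5052, -0.0528, 0.249]
tool_rot: [-0.133, 0.987, -0.09, 0.008]
force: [-0.2, 0.7, -1.1]
opening: 0.0121
```

```bash
python3 -c "
from mv import *
gotip(-42,-60,86,-0.27,0.0)"
```

```text
t 24.9 rack xyz mm [ -44.6 -126.5  249. ] yaw rel 0.002 tilt [ 0.04   0.262 -0.964] F [-0.3  0.6 -1.1] open 0.012109667974488243
tip now [-46.  -80.7  82.2]
shift [  2.6 -20.6   1.7] turn [ 0.002  0.008 -0.   ]
```

Emit:
send_rows(
  deltas=[
    [[1, -5, 1, 0, 0, 0, 12], [2, -10, 2, 0, 0, 0, 12], [3, -15, 3, 0, 0, 0, 12], [3, -19, 4, 0, 0, 0, 12], [3, -20, 4.3, 0, 0, 0, 12], [3, -21, 4.6, 0, 0, 0, 12]],
  ],
)

```text
clock: 25.5
tcp_pos: [0.5142, -0.0316, 0.255]
tool_rot: [-0.135, 0.987, -0.089, 0.013]
force: [0.2, -0.0, 0.3]
opening: 0.0119
```

Emit:
send_rows(
  deltas=[
    [[0, -1, 0.3, 0, 0, 0, 12], [0, -2, 0.6, 0, 0, 0, 12]],
  ],
)

```text
clock: 25.7
tcp_pos: [0.5145, -0.0301, 0.2545]
tool_rot: [-0.135, 0.987, -0.09, 0.013]
force: [-0.2, -0.2, -0.4]
opening: 0.012
```

```bash
python3 -c "
from mv import *
gotip(-42,-60,86,-0.27,0.0)"
```

```text
t 25.7 rack xyz mm [ -39.6 -102.4  254.5] yaw rel 0.001 tilt [ 0.05   0.263 -0.963] F [-0.2 -0.2 -0.4] open 0.012019820587672588
tip now [-39.5 -56.1  87.8]
shift [-2.4  4.1  0.7] turn [-0.001 -0.001  0.001]
```

Emit:
send_rows(
  deltas=[
    [[-1, -1, 0.3, 0, 0, 0, 12], [-2, -2, 0.6, 0, 0, 0, 12]],
  ],
)

```text
clock: 25.9
tcp_pos: [0.5131, -0.0285, 0.2546]
tool_rot: [-0.134, 0.987, -0.09, 0.014]
force: [0.5, -2.0, -0.4]
opening: 0.0119
```

Emit:
send_rows(
  deltas=[
    [[0, -0.7, 0.2, 0, 0, 0, 12], [0, -1.4, 0.4, 0, 0, 0, 12]],
  ],
)

```text
clock: 26.1
tcp_pos: [0.5132, -0.0275, 0.2546]
tool_rot: [-0.133, 0.987, -0.09, 0.014]
force: [-0.1, -5.0, 1.7]
opening: 0.0121
```

```bash
python3 -c "
from mv import *
gotip(-42,-60,86,-0.27,0.0)"
```

```text
t 26.1 rack xyz mm [ -41.3 -100.2  254.6] yaw rel -0.001 tilt [ 0.051  0.261 -0.964] F [ 0.8 -4.9  1.7] open 0.012090044956299497
tip now [-40.9 -54.2  87.8]
shift [-0.7  6.3  0.2] turn [ 0.001 -0.003  0.   ]
```

Firm at 5 N with the tips at y ≈ -54, so it is snug on the fence. Now retreat and go round to the front for tipping.

Emit:
send_rows(
  deltas=[
    [[0, 2, -0.5, 0, 0, 0, 12], [0, 4, -1, 0, 0, 0, 12], [0, 10, -3, 0, 0, 0, 12], [0, 25, -20, 0, 0, 0, 12], [0, 30, -60, 0, 0, 0, 12], [0, 20, -105, 0, 0, 0, 12], [0, 15, -120, -0.13, 0, 0, 12], [-40, -5, -120, -0.27, 0, 0, 12], [-80, -8, -120, -0.27, 0, 0, 12]],
  ],
)

```text
clock: 27.0
tcp_pos: [0.4311, -0.0352, 0.3736]
tool_rot: [0.002, 0.996, -0.09, 0.002]
force: [-0.7, 1.3, 2.2]
opening: 0.0121
```

```bash
python3 -c "
from mv import *
gotip(-120,1,195,0)"
```

```text
t 27.0 rack xyz mm [-120.7 -122.6  373.6] yaw rel 0.001 tilt [ 0.005 -0.004 -1.   ] F [-0.9  1.1  2.2] open 0.012133903896368923
tip now [-119.8 -123.1  200.6]
shift [   0.8 -123.6    5.3] turn [ 0.006 -0.002 -1.57 ]
```

Emit:
send_rows(
  deltas=[
    [[0, -10, 5, 0, 0, -0.14, 15], [0, -22, 5, 0, 0, -0.28, 20], [0, -34, 5, 0, 0, -0.42, 30], [0, -46, 5, 0, 0, -0.57, 30], [0, -58, 5, 0, 0, -0.71, 30], [0, -70, 5, 0, 0, -0.85, 30], [0, -82, 5, 0, 0, -0.99, 30], [0, -94, 5, 0, 0, -1.13, 30], [1, -106, 5, 0, 0, -1.28, 30], [1, -118, 5, 0, 0, -1.42, 30], [1, -123, 5, 0, 0, -1.57, 30], [1, -123, 5, 0, 0, -1.57, 30]],
  ],
)

```text
clock: 28.2
tcp_pos: [0.4533, 0.0843, 0.3679]
tool_rot: [0.0, 0.769, 0.64, 0.001]
force: [-0.4, -0.5, 0.2]
opening: 0.0299
```

```bash
python3 - <<'E'
from sil import *
gotip(-105,1,140,0)
fitmould([cam("scene"),cam("side")],[-34,0,0,0.])
E
```

```text
t 28.2 rack xyz mm [-120.5   -1.   367.9] yaw rel 1.57 tilt [ 0.002  0.001 -1.   ] F [-0.3 -0.5  0.2] open 0.029860504991057673
tip now [-120.2   -0.8  194.9]
shift [ 2.  15.4 54.9] turn [ 0.001 -0.001 -0.001]
mask off 3.2 p 0.85 2181
mask off 4.0 p 0.79 2346
mould rack x,y,yaw,tilt [-3.3993e+01 -6.2200e-01  1.0000e-02  3.0000e-03] cost 0.077 [np.float64(0.241), np.float64(0.141), np.float64(0.134), np.float64(0.246)]
```

The mould sits in the corner (x -34.0, y -0.6, yaw 0.01). Lowering behind the head and starting the tip.

Emit:
send_rows(
  deltas=[
    [[2, 0, 30, 0, 0, 0, 30], [2, 5, 57, 0, 0, 0, 30], [2, 14, 57, 0, 0, 0, 30], [2, 22, 57, 0, 0, 0, 30], [2, 30, 57, 0, 0, 0, 30], [2, 36, 57, 0, 0, 0, 30], [2, 39, 57, 0, 0, 0, 30], [2, 42, 57, 0, 0, 0, 30], [2, 45, 57, 0, 0, 0, 30], [2, 48, 57, 0, 0, 0, 30], [2, 51, 57, 0, 0, 0, 30]],
  ],
)

```text
clock: 29.5
tcp_pos: [0.5035, 0.078, 0.3103]
tool_rot: [-0.001, 0.768, 0.64, 0.001]
force: [-4.3, 0.7, 3.9]
opening: 0.0298
```

```bash
python3 - <<'E'
from sil import *
here();fitmould([cam("scene")],[-34,0,0,0.06])
E
```

```text
t 29.5 rack xyz mm [-70.    1.9 310.3] yaw rel 1.571 tilt [ 0.     0.002 -1.   ] F [-4.4 -0.1  3.9] open 0.029768615890996643
mask off 3.3 p 0.67 2101
mould rack x,y,yaw,tilt [-3.5437e+01 -5.6400e-01  1.4000e-02  1.0200e-01] cost 0.044 [np.float64(0.113), np.float64(0.069), np.float64(0.077), np.float64(0.121)]
```

Emit:
send_rows(
  deltas=[
    [[0, 4, -1, 0, 0, 0, 30], [0, 8, -2, 0, 0, 0, 30], [0, 12, -3, 0, 0, 0, 30], [0, 16, -4, 0, 0, 0, 30], [0, 20, -5, 0, 0, 0, 30], [0, 24, -6, 0, 0, 0, 30], [0, 28, -7, 0, 0, 0, 30], [0, 32, -8, 0, 0, 0, 30], [0, 36, -8, 0, 0, 0, 30], [0, 40, -8, 0, 0, 0, 30]],
  ],
)

```text
clock: 30.6
tcp_pos: [0.5435, 0.0705, 0.3184]
tool_rot: [0.0, 0.768, 0.64, 0.001]
force: [-0.9, 0.7, 1.8]
opening: 0.0303
```

```bash
python3 - <<'E'
from sil import *
here();fitmould([cam("scene")],[-34,0,0,0.4])
E
```

```text
t 30.6 rack xyz mm [-29.3   1.7 318.4] yaw rel 1.571 tilt [ 0.002  0.001 -1.   ] F [-1.   0.6  1.8] open 0.030322840528715846
mask off 9.3 p 0.59 1849
mould rack x,y,yaw,tilt [-3.7587e+01 -2.3070e+00  8.0000e-03  4.0500e-01] cost 0.028 [np.float64(0.134), np.float64(0.073), np.float64(0.08), np.float64(0.143)]
```

Tilt is 0.4 rad with force down to 1 N, close to balance. Ease on a few mm at a time.

Emit:
send_rows(
  deltas=[
    [[0, 2, 0, 0, 0, 0, 30], [0, 4, 0, 0, 0, 0, 30], [0, 6, 0, 0, 0, 0, 30], [0, 8, 0, 0, 0, 0, 30], [0, 10, 0, 0, 0, 0, 30], [0, 12, 0, 0, 0, 0, 30], [0, 14, 0, 0, 0, 0, 30], [0, 16, 0, 0, 0, 0, 30], [0, 16, 0, 0, 0, 0, 30], [0, 16, 0, 0, 0, 0, 30]],
  ],
)

```text
clock: 31.7
tcp_pos: [0.5588, 0.0677, 0.3183]
tool_rot: [0.0, 0.768, 0.64, 0.001]
force: [-0.1, 0.7, -0.1]
opening: 0.03
```

```bash
cat > lie.py <<'E'
import sil
from sil import *
from scipy.optimize import minimize
def rlie(p,q,S=2):
    "lying: foot at rack x=q0, y=q1, yaw q2; heights fixed 14..82 + q3"
    im=np.zeros((840,1120),np.uint8);x,y,a,dz=q
    for P in [BODY]+FINS:
        P=np.array(P,float);P=np.c_[P[:,2],P[:,1],48-P[:,0]+dz]
        c,s=np.cos(a),np.sin(a);P=np.c_[x+c*P[:,0]-s*P[:,1],y+s*P[:,0]+c*P[:,1],P[:,2]]
        cv2.fillConvexPoly(im,cv2.convexHull((proj(p,world(RK,P))*S).astype(np.float32)).round().astype(np.int32),1)
    return cv2.resize(im*255,(560,420),interpolation=cv2.INTER_AREA)/255.
def fitlie(p,q0):
    c=proj(p,world(RK,[[q0[0]+75,q0[1],60]]))[0];d,m,pr=mask(p,"mould",c)
    pm=eyes.silhouettes(p,"plain_mould");ex=np.zeros_like(m)
    if pm and pm[0]["p"]>.4: ex|=pm[0]["pixels"]&~m
    def f(v):
        r=rlie(p,np.array(q0)+v*[1,1,.01,1])*~ex;return 1-np.minimum(r,m).sum()/np.maximum(r,m).sum()
    r=minimize(f,np.zeros(4),method="Nelder-Mead",options=dict(initial_simplex=np.vstack([np.zeros(4),np.eye(4)*8]),xatol=.05,fatol=1e-4))
    q=np.array(q0)+r.x*[1,1,.01,1];print("mask",round(d,1),round(pr,2),m.sum(),"foot x,y,yaw,dz",q.round(3),"cost",round(r.fun,3))
E
python3 - <<'E'
from lie import *
here()
for n in("scene","side"): fitlie(cam(n),[-15,0,0,0])
E
```

```text
t 31.7 rack xyz mm [-13.8   1.7 318.3] yaw rel 1.571 tilt [ 0.001  0.001 -1.   ] F [-0.3  0.6 -0.1] open 0.03002631935275102
mask 14.8 0.53 4062 foot x,y,yaw,dz [ 3.7937e+01  6.6920e+00 -3.7000e-02 -4.6956e+01] cost 0.362
mask 7.3 0.64 2368 foot x,y,yaw,dz [-31.024  -0.236   0.035   5.591] cost 0.112
```

It has fallen (contact lost). Retreating to behind the foot end, then checking the seating.

Emit:
send_rows(
  deltas=[
    [[0, -20, 0, 0, 0, 0, 20], [0, -50, 0, 0, 0, 0, 12], [0, -80, 0, 0, 0, 0, 12], [0, -100, 0, 0, 0, 0, 12]],
  ],
)

```text
clock: 32.4
tcp_pos: [0.4586, 0.0859, 0.3179]
tool_rot: [-0.001, 0.768, 0.64, 0.0]
force: [0.3, 0.4, 0.7]
opening: 0.012
```

```bash
python3 - <<'E'
from lie import *
here()
for n in("scene","side"):
    p=cam(n)
    for r in eyes.silhouettes(p,"mould")[:6]:
        ys,xs=np.nonzero(r["pixels"]);print(n,round(r["p"],2),len(xs),xs.mean().round(),ys.mean().round(),xs.min(),xs.max(),ys.min(),ys.max())
    r=rlie(p,[-25,1,0,0]);ys,xs=np.nonzero(r>.5);print("model",len(xs),xs.mean().round(),ys.mean().round(),xs.min(),xs.max(),ys.min(),ys.max())
    for l in("mould","mould_toe","mould_head"): print(l,find(p,l)[:4])
    cv2.imwrite(f"pics/l_{n}.png",p["color"])
    fitlie(p,[-20,1,0,0])
E
```

```text
t 32.4 rack xyz mm [-115.6    1.5  317.9] yaw rel 1.571 tilt [-0.     0.001 -1.   ] F [0.3 0.4 0.7] open 0.011996970264586664
scene 0.88 1526 290.0 158.0 275 306 132 185
scene 0.82 1824 370.0 195.0 352 389 165 226
scene 0.74 2619 280.0 256.0 246 314 224 289
scene 0.69 2175 428.0 218.0 406 452 186 249
scene 0.57 2537 171.0 260.0 146 193 227 294
model 2780 279.0 257.0 244 315 224 293
mould [(0.98, [0.3449, 0.1456, 0.1101]), (0.91, [0.3349, 0.3005, 0.119]), (0.8, [0.6322, 0.0556, 0.0816]), (0.8, [0.8113, -0.1124, 0.1222])]
mould_toe [(0.98, [0.3353, -0.1232, 0.1019]), (0.83, [0.6323, 0.0592, 0.0797]), (0.71, [0.3357, 0.3069, 0.107]), (0.64, [0.8147, -0.1154, 0.1214])]
mould_head [(0.97, [0.6294, 0.0607, 0.0788]), (0.94, [0.3405, -0.1197, 0.0976]), (0.89, [0.3307, 0.3006, 0.1105]), (0.89, [0.8158, -0.1179, 0.1196])]
mask 1.3 0.74 2619 foot x,y,yaw,dz [-2.509e+01  7.200e-01  1.400e-02  5.288e+00] cost 0.053
side 0.97 2485 374.0 250.0 347 404 222 291
side 0.93 2416 253.0 231.0 217 286 208 254
side 0.84 4820 382.0 312.0 349 417 267 360
side 0.65 1897 207.0 183.0 189 226 153 213
side 0.64 1900 376.0 198.0 356 398 170 226
model 2759 250.0 232.0 213 285 207 259
mould [(0.92, [0.3311, 0.1586, 0.1207]), (0.67, [0.6073, 0.0854, 0.0707]), (0.67, [0.7933, -0.1107, 0.0921]), (0.64, [0.3269, -0.0986, 0.1048])]
mould_toe [(0.84, [0.7879, -0.1147, 0.0893]), (0.81, [0.6086, 0.0881, 0.0777]), (0.68, [0.3106, 0.3179, 0.1039]), (0.64, [0.3331, 0.1544, 0.1234])]
mould_head [(0.88, [0.3284, 0.1573, 0.1216]), (0.82, [0.6117, 0.0827, 0.0723]), (0.73, [0.3124, 0.3189, 0.1011]), (0.68, [0.3265, -0.0991, 0.1041])]
mask 5.6 0.93 2416 foot x,y,yaw,dz [-32.508  -0.539   0.069   3.947] cost 0.109
```

The scene and side networks put the top surface at z ≈ 0.08 (seated value 0.082; 0.098 if it stood on the comb tops), y ≈ 0.7, yaw ≈ 0.01. So it is seated, foot at x ≈ -25 to -30. Next, the push along the comb.

```bash
python3 -c "
from mv import *
gotip(-80,1,50,0)"
```

```text
t 33.1 rack xyz mm [-113.6    1.7  318.2] yaw rel 1.571 tilt [ 0.001  0.001 -1.   ] F [-0.1 -0.2  0.1] open 0.012131896152049048
tip now [-113.4    1.9  145.2]
shift [-0.8 33.5 95.2] turn [ 0.001 -0.001 -0.   ]
```

Emit:
send_rows(
  deltas=[
    [[0, 5, 35, 0, 0, 0, 12], [0, 12, 70, 0, 0, 0, 12], [0, 22, 95, 0, 0, 0, 12], [0, 34, 95, 0, 0, 0, 12], [0, 46, 95, 0, 0, 0, 12], [0, 56, 95, 0, 0, 0, 12], [0, 62, 95, 0, 0, 0, 12], [0, 66, 95, 0, 0, 0, 12], [0, 70, 95, 0, 0, 0, 12], [0, 74, 95, 0, 0, 0, 12], [0, 77, 95, 0, 0, 0, 12], [0, 80, 95, 0, 0, 0, 12]],
  ],
)

```text
clock: 34.3
tcp_pos: [0.5365, 0.0723, 0.2227]
tool_rot: [-0.004, 0.768, 0.64, -0.002]
force: [-9.8, 2.4, 7.1]
opening: 0.0119
```

```bash
python3 -c "
from mv import *
gotip(8,0,50,0)"
```

```text
t 34.3 rack xyz mm [-36.5   2.2 222.7] yaw rel 1.572 tilt [-0.009  0.003 -1.   ] F [-10.    0.6   7.1] open 0.011868172901382427
tip now [-38.1   2.5  49.7]
shift [-2.2 44.5 -0.8] turn [-0.009 -0.002  0.001]
```

Emit:
send_rows(
  deltas=[
    [[0, 2, 0, 0, 0, 0, 12], [0, 4, 0, 0, 0, 0, 12], [0, 6, 0, 0, 0, 0, 12], [0, 8, 0, 0, 0, 0, 12]],
  ],
)

```text
clock: 34.7
tcp_pos: [0.5443, 0.0708, 0.2226]
tool_rot: [-0.004, 0.768, 0.64, -0.002]
force: [-8.1, 1.7, 5.5]
opening: 0.0124
```

```bash
python3 - <<'E'
from lie import *
here();fitlie(cam("scene"),[-20,1,0,4])
E
```

```text
t 34.7 rack xyz mm [-28.6   2.1 222.6] yaw rel 1.572 tilt [-0.008  0.003 -1.   ] F [-8.3  0.2  5.5] open 0.012447508212427565
mask 3.1 0.84 2707 foot x,y,yaw,dz [-1.4888e+01 -3.2700e-01  1.0000e-03  3.7840e+00] cost 0.034
```

Emit:
send_rows(
  deltas=[
    [[0, 3, 0, 0, 0, 0, 12], [0, 6, 0, 0, 0, 0, 12], [0, 9, 0, 0, 0, 0, 12], [0, 12, 0, 0, 0, 0, 12], [0, 15, 0, 0, 0, 0, 12], [0, 18, 0, 0, 0, 0, 12], [0, 21, 0, 0, 0, 0, 12], [0, 24, 0, 0, 0, 0, 12], [0, 26, 0, 0, 0, 0, 12], [0, 28, 0, 0, 0, 0, 12]],
  ],
)

```text
clock: 35.85
tcp_pos: [0.572, 0.0655, 0.2226]
tool_rot: [-0.004, 0.768, 0.64, -0.002]
force: [-8.7, 0.8, 5.1]
opening: 0.0122
```

Emit:
send_rows(
  deltas=[
    [[0, 1.5, 0, 0, 0, 0, 12], [0, 3, 0, 0, 0, 0, 12], [0, 4, 0, 0, 0, 0, 12]],
  ],
)

```text
clock: 36.15
tcp_pos: [0.576, 0.0648, 0.2226]
tool_rot: [-0.003, 0.768, 0.64, -0.002]
force: [-7.1, 1.8, 4.8]
opening: 0.0122
```

```bash
python3 - <<'E'
from lie import *
here();fitlie(cam("scene"),[15,1,0,4])
E
```

```text
t 36.15 rack xyz mm [  3.7   2.1 222.6] yaw rel 1.572 tilt [-0.008  0.003 -1.   ] F [-7.3  0.5  4.8] open 0.012152524980590768
mask 0.9 0.89 2693 foot x,y,yaw,dz [ 1.4829e+01  3.0000e-03 -5.0000e-03  1.2210e+00] cost 0.063
```

Foot at x ≈ 15, still sliding at 7 N. Creep on until the force rises at the stop.

Emit:
send_rows(
  deltas=[
    [[0, 1, 0, 0, 0, 0, 12], [0, 2, 0, 0, 0, 0, 12], [0, 3, 0, 0, 0, 0, 12]],
  ],
)

```text
clock: 36.6
tcp_pos: [0.5789, 0.0643, 0.2226]
tool_rot: [-0.004, 0.768, 0.64, -0.002]
force: [-8.0, 1.5, 5.1]
opening: 0.0118
```

Emit:
send_rows(
  deltas=[
    [[0, 1, 0, 0, 0, 0, 12], [0, 2, 0, 0, 0, 0, 12]],
  ],
)

```text
clock: 36.8
tcp_pos: [0.5809, 0.0639, 0.2226]
tool_rot: [-0.004, 0.768, 0.64, -0.002]
force: [-7.2, 1.8, 5.0]
opening: 0.0119
```

```bash
python3 - <<'E'
from lie import *
here();fitlie(cam("scene"),[18,1,0,3])
E
```

```text
t 36.8 rack xyz mm [  8.6   2.  222.6] yaw rel 1.571 tilt [-0.008  0.003 -1.   ] F [-7.4  0.4  5. ] open 0.0118636260196428
mask 0.8 0.92 2599 foot x,y,yaw,dz [ 1.4467e+01 -5.9420e+00  1.0000e-03 -7.8010e+00] cost 0.079
```

Emit:
send_rows(
  deltas=[
    [[0, 1, 0, 0, 0, 0, 12], [0, 2, 0, 0, 0, 0, 12]],
  ],
)

```text
clock: 37.15
tcp_pos: [0.5822, 0.0637, 0.2225]
tool_rot: [-0.005, 0.768, 0.64, -0.003]
force: [-12.4, 1.8, 9.0]
opening: 0.0119
```

Emit:
send_rows(
  deltas=[
    [[0, 1, 0, 0, 0, 0, 12], [0, 2, 0, 0, 0, 0, 12]],
  ],
)

```text
clock: 37.35
tcp_pos: [0.5829, 0.0636, 0.2224]
tool_rot: [-0.006, 0.768, 0.64, -0.004]
force: [-15.7, 2.1, 12.5]
opening: 0.0118
```

```bash
python3 - <<'E'
from lie import *
here()
E
```

```text
t 37.35 rack xyz mm [ 10.7   2.  222.4] yaw rel 1.572 tilt [-0.015  0.004 -1.   ] F [-15.8  -0.8  12.5] open 0.011764167488826643
```

The force climbs stiffly (16 N for 0.7 mm), so it is at the stop. Back off, clear and check.

Emit:
send_rows(
  deltas=[
    [[0, -3, 0, 0, 0, 0, 12], [0, -6, 0, 0, 0, 0, 12], [0, -12, 0, 0, 0, 0, 12], [0, -30, 0, 0, 0, 0, 12], [0, -60, -20, 0, 0, 0, 12], [0, -90, -60, 0, 0, 0, 12], [0, -110, -100, 0, 0, 0, 12], [0, -110, -130, 0, 0, 0, 12]],
  ],
)

```text
clock: 38.15
tcp_pos: [0.4771, 0.0823, 0.3548]
tool_rot: [-0.001, 0.768, 0.64, 0.001]
force: [0.3, 1.1, 0.5]
opening: 0.0119
```

```bash
python3 - <<'E'
from lie import *
here()
for n in("scene","side"):
    p=cam(n);fitlie(p,[18,1,0,3]);fitlie(p,[20,-1,0,0])
    print([r for r in find(p,"mould") if .5<r[1][0]<.75])
    for l in("vase","plain_mould","shears","jacks","wood_block"): print(l,find(p,l)[:1])
E
```

```text
t 38.15 rack xyz mm [-96.7   1.3 354.8] yaw rel 1.572 tilt [ 0.001  0.003 -1.   ] F [0.1 1.1 0.5] open 0.011925952745773762
mask 0.9 0.85 2652 foot x,y,yaw,dz [1.8733e+01 8.3900e-01 2.0000e-03 3.3190e+00] cost 0.089
mask 0.3 0.85 2652 foot x,y,yaw,dz [ 1.9662e+01 -1.0210e+00  1.0000e-03  2.6800e-01] cost 0.089
[(0.56, [0.675, 0.0478, 0.078])]
vase [(0.61, [0.6442, -0.084, 0.0639])]
plain_mould [(0.58, [0.7047, 0.1901, 0.1011])]
shears [(0.84, [0.4966, 0.2211, 0.0075])]
jacks [(0.73, [0.5762, -0.2001, 0.0079])]
wood_block [(0.97, [0.6227, 0.3454, 0.0411])]
mask 3.3 0.78 1985 foot x,y,yaw,dz [ 21.293 -12.154   0.084  -2.23 ] cost 0.116
mask 3.8 0.78 1985 foot x,y,yaw,dz [ 28.208  -9.323  -0.034 -10.004] cost 0.11
[(0.77, [0.6508, 0.0676, 0.0775])]
vase [(0.59, [0.6265, -0.0784, 0.0653])]
plain_mould [(0.81, [0.6715, 0.2179, 0.0807])]
shears [(0.96, [0.4765, 0.2284, 0.0055])]
jacks [(0.8, [0.5449, -0.1987, 0.0074])]
wood_block [(0.92, [0.6272, 0.3731, 0.0385])]
```

```bash
python3 -c "
from h import *
print(job_done())"
```

```text
the job is handed in; nothing more can be done
None
```

I slid the mould into the corner of the step and fence, tipped it over the step by pushing at its head, and pushed it along the comb to the end stop. I handed in at about 38 s, with the robot clear of everything.

**Final checks**
- **At the stop:** the push force climbed from about 7 N to about 16 N over the last 2 mm. The scene silhouette puts the foot at rack x ≈ 19–20 (20 is home), y ≈ ±1, yaw ≈ 0.
- **Fins in the gaps:** the networks put the top surface at z ≈ 0.078, against 0.082 when seated. It would be about 0.098 if the mould stood on the comb tops.
- **Bystanders:** vase, plain mould, shears, wooden ladle and jacks show no clear movement. The side camera's point for the jacks differs by about 60 mm in x from its first reading. The scene camera's point is unchanged, so I take that as detector scatter. The paddle was not checked at the end.

**What went less well**
- **Fence push:** the first push leaned the mould slightly over the fence. I eased it back upright and later nudged it against the fence again at 5 N.
- **Step push:** the first pushes towards the step leaned the mould and put up to about 16 N of vertical load on the gripper. Tilting the tool 15° cured that.

**Disagreement**
- The last side-camera silhouette fits were poor, with y off by 9–12 mm and a cost of 0.11. The mask was smaller there, and I relied on the contact force and the scene camera instead.
- My allowance of viewed pictures ran out before the tipping, so tipping, seating and the final state were judged by numbers only.

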